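Close the sloped craft press: lay in the cover board and lock its three cleat knobs

TASK

Lay the loose wooden cover board into the recess of the sloped press, with its cut-out corner at the recess's corner block and lying flat on the recess floor; lower it in, do not drop it. Then lock it by turning the three black cleat knobs clockwise, each firmly up to its end stop: first the top one, then the left one, then the right one (left and right as the robot sees them). Leave the other things on the table where they are.

Things in the scene. Friction and masses are not known exactly. Their poses are not given: they have to be found in the camera images.
- bed: Wooden bed of the press, fixed, sloping up away from the robot at 30 degrees. Origin: centre of the recess floor. x up the slope (bed from -70 to 115 mm), y to the robot's left (+-150 mm), z square out of the bed. Recess 108 mm (x) by 160 mm (y) in rails 12 mm wide, 10 mm high; a corner block 29 x 29 mm, 10 mm high, fills its corner at +x, +y (upper left).
- board: Loose wooden cover board, 100 mm (x) by 150 mm (y), 14 mm thick, 0.25 kg, flat on the table; corner at +x, +y cut out, 30 x 30 mm. Origin: centre of the full rectangle, on the underside; z up. Bar handle on top in the middle: 80 mm long (y), 16 mm wide (x), 14 to 46 mm above the underside. Home when origin and axes meet those of the bed (4 to 5 mm play all round).
- board_handle (a point): Middle of the cover board's handle, 36 mm above the board's underside, on its origin's axis; axes as the board.
- knob_top (a joint): Turn of the top knob, rad: starts at 0 to 0.5, grows clockwise (facing the bed). Hard end stop somewhere from 1.9 to 2.7, its own for each knob: feel for it. There its steel cleat lies over the edge of the cover board, within 0.3 rad of square to it. The cleat: 20 mm wide, 17.5 to 23.5 mm above the bed floor, reaching 53 mm from the axis along the knob's x.
- knob_left (a joint): Turn of the left knob, rad: starts at 0 to 0.5, grows clockwise (facing the bed). Hard end stop somewhere from 1.9 to 2.7, its own for each knob: feel for it. There its steel cleat lies over the edge of the cover board, within 0.3 rad of square to it. The cleat: 20 mm wide, 17.5 to 23.5 mm above the bed floor, reaching 53 mm from the axis along the knob's x.
- knob_right (a joint): Turn of the right knob, rad: starts at 0 to 0.5, grows clockwise (facing the bed). Hard end stop somewhere from 1.9 to 2.7, its own for each knob: feel for it. There its steel cleat lies over the edge of the cover board, within 0.3 rad of square to it. The cleat: 20 mm wide, 17.5 to 23.5 mm above the bed floor, reaching 53 mm from the axis along the knob's x.
- knob_top_grip (a point): Point on the axis of the top knob (bed x = 87 mm, y = 0), 50 mm above the bed floor, where the TCP grips. z out of the bed along the axis; x along the black grip bar and the steel cleat below it. Grip bar 64 mm long (x), 16 mm wide (y), from 30 to 58 mm above the bed floor.
- knob_left_grip (a point): Point on the axis of the left knob (bed x = 0, y = 116 mm), 50 mm above the bed floor, where the TCP grips. z out of the bed along the axis; x along the black grip bar and the steel cleat below it. Grip bar 64 mm long (x), 16 mm wide (y), from 30 to 58 mm above the bed floor.
- knob_right_grip (a point): Point on the axis of the right knob (bed x = 0, y = -116 mm), 50 mm above the bed floor, where the TCP grips. z out of the bed along the axis; x along the black grip bar and the steel cleat below it. Grip bar 64 mm long (x), 16 mm wide (y), from 30 to 58 mm above the bed floor.
- cup: Clear glass mug, 76 mm across, 85 mm high, on a cork coaster. Origin: centre of its underside. Leave alone.
- stick: Bamboo stick 160 x 18 x 12 mm lying on the table. Origin: centre of its underside. Leave alone.
- scissors: Scissors with black handles, 140 mm long, lying on the table. Origin at the pivot. Leave alone.
- cards: Stack of white cards 100 x 150 x 18 mm. Origin: centre of its underside. Leave alone.
- jar: White jar 72 mm across, 100 mm high. Origin: centre of its underside. Leave alone.
There are look-alikes about, which are no part of the job. What is shaped like the board but purple or turquoise is not meant.

How it is judged:
By the outcome, as a careful person would: the job done as asked, in the order asked, and still so for the second after the job is handed in, with the robot touching nothing.
It also fails if it takes over 72 s, if anything falls off the work surface, if the arm or the gripper's body presses on something with over 40 N, if the wrist force passes 120 N, or if a joint passes its speed limit or range.

ROBOT

A 7-joint arm with a two-finger parallel gripper is mounted at the origin on the work surface. World frame = base frame: x ahead of the robot, y to its left, z up, the work surface at z = 0. Lengths are in m, angles in rad, forces in N, time in s.
With the tool pointing down it reaches from about 0.35 to 0.9 m from the base axis. Payload 8.1 kg.
Tool frame: the origin (TCP) lies between the finger pads, 19 mm behind the fingertips; this is the grasp point; z points along the fingers, y is the line along which they close (so a half turn about z gives the same grasp; the last joint's range is limited). The gripper opens to 92 mm and grips with 3 to 60 N. Pads are 19 mm wide; open, the fingers measure 130 mm over their backs; the gripper's body (75 mm by 190 mm) begins 47 mm behind the grasp point.
Start: joints at [1.077, 0.434, 0.025, 1.573, -0.012, 1.134, -0.075], TCP at [0.238, -0.578, 0.246] pointing down, gripper open.
Joint ranges: [-2.62, 2.62], [-0.44, 2.09], [-1.27, 1.32], [0.08, 2.57], [-1.32, 4.46], [0.12, 2], [-2.74, 2.74]. Speed limits (rad/s): [2.22, 2.22, 3.01, 3.01, 3.14, 3.14, 3.14].

INTERFACE

Orientations are given as a rotation vector (axis times angle).
In Python, from cell import arm gives the robot as it stands.
- The arm moves only by the tool carry_out, never from a script. Its argument "commands" is a list of rows, each a list of 7 numbers: the opening, from 0 (shut) to 1 (fully open), then the shift along the tool's x, y, z each as a share of 0.025 m, from -1 to 1, then the turn, a rotation vector about the tool's x, y, z each as a share of 0.1 rad, from -1 to 1. A call has 1 to 8 rows; each row shifts and turns the commanded pose from where the row before left it, along the tool's axes as they then stand; what a row does not reach is not made up. A row lasts 1/10 s, in which the tool goes at most 50 mm and 8.59 degrees, less where a joint would pass 70% of its speed; a pose out of reach is approached as far as the arm can. A call with a number of a shift or a turn outside -1 to 1 is refused whole. A call with a gripper value outside its range is refused whole. The fingers move at their own pace and stop on an object; "squeeze" is the grip in N (left out, the last holds). Time passes only in rows, so rows that do not move let the fingers close. It gives the time, the measured TCP pose, the force, the opening and the grip force at its end, in the units of the state.
- arm.observe(): the state, without advancing time (a new reading comes with each control period).
- arm.get_image(name): name is "side" or "top" or "wrist"; returns a dict with "pixels" (384x512x3 uint8, red, green, blue), "range_z" (384x512 float32, m along the optical axis (not along the pixel's ray), 0 where there is no reading), "mtx" (3x3 intrinsics, pixels), "R" (3x3) and "t" (3): a world point X has camera coordinates R X + t; the wrist camera has in their place "tool_from_camera" (4x4, takes a point from camera to tool coordinates, whose origin is the TCP and whose axes are the flange's). Camera axes: x right, y down, z forward; pixel columns grow to the right and rows downward; lengths in m; the calibration is good to about 2 mm. A picture is of the moment at which its call begins: read the wrist's pose just before it.
- arm.sign_off(): hands the job in; it is judged then, once.
The state is a dict: "clock": time; "joints": joint angles; "dq": joint speeds; "joint_efforts": joint torques, N m; "position": TCP position; "ee_rot": TCP orientation; "force": force on the tool from outside, world axes, zero at the start; "ft_torque": the same for the moment, N m; "width": opening from 0.0 (shut) to 1.0 (fully open); "gripper_force": force on a finger pad.
Only numpy, scipy, OpenCV 4.12 (cv2) and the standard library are available. Lean on these libraries where they do the work, as an engineer would, in place of code of your own. Each camera call takes 0.05 s, during which the arm holds its last target. There are 200 camera calls.

## Working session

There is one attempt and no reset: what is moved stays moved. The work goes in short steps, Python scripts to look and compute and a tool call to move; the robot and the scene stay as the last step left them, time stands still between calls to the robot, and variables do not carry over. Pictures are saved under pics/ and viewed, at most 13 in all, crops included, and the job is handed in when it is done.

Besides the shell and the picture viewer there is one more tool, called after "Request:" as name(argument=value, ...) on one line, values as JSON. carry_out: Moves the arm, as the interface text tells. Shift numbers are shares of 0.025 m and turn numbers shares of 0.1 rad, none past 1 either way. Its arguments: {"type":"object","properties":{"commands":{"type":"array"},"squeeze":{"type":"number"}},"required":["commands"]}

```bash
mkdir -p pics; ls
cat > h.py <<'E'
import numpy as np, cv2, pickle
from scipy.spatial.transform import Rotation as Ro
def ray(im,u,v):
    d=np.linalg.inv(im['mtx'])@[u,v,1]; return -im['R'].T@im['t'], im['R'].T@d
def onz(im,u,v,z):
    o,d=ray(im,u,v); return o+d*(z-o[2])/d[2]
def cloud(im):
    h,w=im['range_z'].shape; u,v=np.meshgrid(np.arange(w),np.arange(h))
    c=np.stack([u,v,np.ones_like(u)],-1)@np.linalg.inv(im['mtx']).T*im['range_z'][...,None]
    return (c-im['t'])@im['R']
def load(n): return pickle.load(open(n+'.pkl','rb'))
E
python3 - <<'E'
from cell import arm
from h import *
s=arm.observe();print(s)
for n in('top','side'):
    im=arm.get_image(n);pickle.dump(im,open(n+'.pkl','wb'))
    cv2.imwrite(f'pics/{n}0.png',im['pixels'][...,::-1]); print(n,im['mtx'].round(1).tolist(),(-im['R'].T@im['t']).round(3),im['R'].round(2).tolist())
E
```

```text
pics
{'clock': 0.0, 'joints': array([ 1.07739857,  0.4352357 ,  0.02495875,  1.57412582, -0.01157894,
        1.13397643, -0.07509707]), 'dq': array([-0.00190784, -0.00095669, -0.0003105 , -0.00097877,  0.0019664 ,
       -0.00045789, -0.00078173]), 'joint_efforts': array([-3.10181713e-04, -6.67841792e+01,  9.84654464e-01, -3.14451635e+01,
       -6.05817069e-02,  4.27524000e-02,  9.65462914e-05]), 'position': array([ 0.23784164, -0.5774448 ,  0.24472577]), 'ee_rot': array([-3.08032019e+00, -6.09597573e-01,  7.29572372e-04]), 'force': array([ 0.50283155,  0.60163385, -0.00746039]), 'ft_torque': array([ 0.01947682,  0.02092309, -0.03322875]), 'gripper_force': 0.0, 'width': 1.0019256184475933}
top [[436.2, 0.0, 256.0], [0.0, 436.2, 189.7], [0.0, 0.0, 1.0]] [0.253 0.004 1.505] [[0.02, -1.0, 0.01], [-0.98, -0.02, -0.2], [0.2, -0.01, -0.98]]
side [[428.4, 0.0, 263.6], [0.0, 428.4, 190.5], [0.0, 0.0, 1.0]] [-0.203 -0.908  1.083] [[0.78, -0.62, 0.01], [-0.4, -0.51, -0.76], [0.48, 0.59, -0.65]]
```

View pics/top0.png

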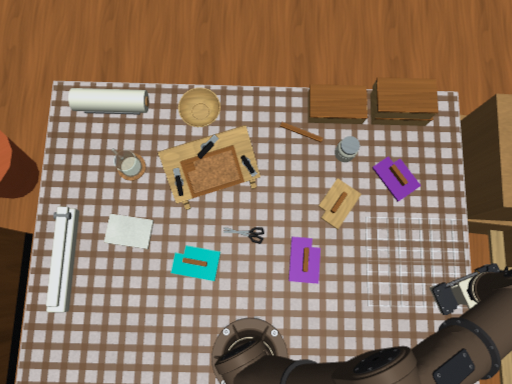

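View pics/side0.png

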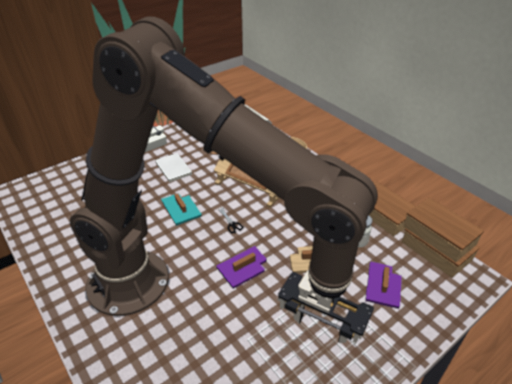

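The top view shows the wooden board at (340,203). Things that could be mistaken for it are turquoise (196,263), purple (305,260) and purple (397,178). The press is at (209,165), with knobs at top (207,147), left (180,182) and right (248,165). The jar is at (348,149), the stick at (300,132), the scissors at (243,234), the cards at (128,232) and the cup at (130,166). By the description I choose the wooden one at (340,203). Next is a close crop and a measurement.

Run:
```python
from h import *
im=load('top');p=im['pixels'][...,::-1]
a=cv2.resize(p[170:235,310:370],None,fx=6,fy=6,interpolation=2)
b=cv2.resize(p[120:215,152:267],None,fx=390/95,fy=390/95,interpolation=2)
cv2.imwrite('pics/crop1.png',np.hstack([a,b[:390]]))
c=cloud(im)
for n,(u,v) in dict(board=(335,195),handle=(339,203),jar=(348,144),cup=(130,166),table=(270,200),bedlo=(210,195),bedrec=(210,175),bedup=(230,140)).items(): print(n,c[v,u].round(3), c[v-1:v+2,u-1:u+2,2].round(3).ravel())
hsv=cv2.cvtColor(p,cv2.COLOR_BGR2HSV)
for n,(u,v) in dict(board=(335,195),handle=(339,203),kt=(207,148),kl=(180,182),kr=(248,165),wood=(230,140)).items():print(n,hsv[v,u])
```

```text
board [ 0.541 -0.283  0.016] [0.013 1.505 0.014 0.012 0.016 0.009 0.021 0.013 0.009]
handle [ 0.508 -0.29   0.048] [0.043 0.048 0.044 0.049 0.048 0.041 0.051 0.044 0.01 ]
jar [ 0.702 -0.313  0.098] [0.1   0.094 0.1   0.098 0.098 0.098 0.1   0.103 0.096]
cup [0.629 0.439 0.006] [0.008 0.016 0.007 0.013 0.006 0.011 0.009 0.014 0.092]
table [ 0.52  -0.057  0.006] [ 0.004 -0.002 -0.001 -0.001  0.006  0.002  0.004  0.005  0.001]
bedlo [0.533 0.153 0.002] [-0.001  0.005  0.001  0.     0.002  0.004  0.001  0.002 -0.003]
bedrec [0.588 0.149 0.074] [0.081 0.083 0.079 0.077 0.074 0.081 0.08  0.077 0.076]
bedup [0.694 0.083 0.131] [0.128 0.123 0.128 0.125 0.131 0.127 0.13  0.131 0.123]
board [ 20 116 196]
handle [ 14 169 142]
kt [120  19  27]
kl [105  24  21]
kr [135  20  25]
wood [ 19 117 199]
```

View pics/crop1.png

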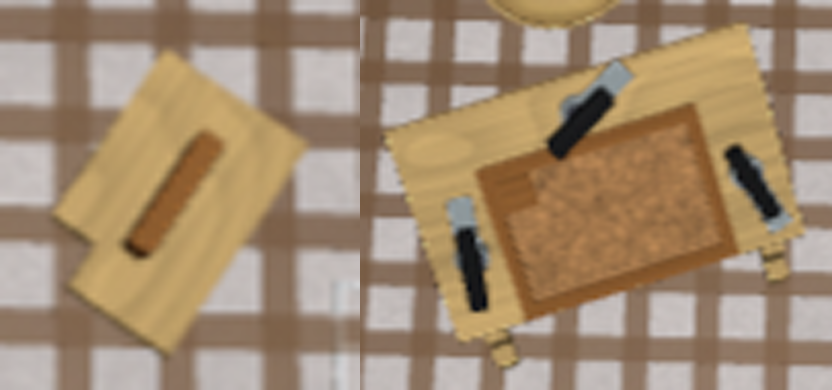

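The crop confirms a plain wooden board with a dark handle. Its notch is at the left, at crop (95,245). The press has its corner block upper left, at crop (515,185), and black knobs on steel cleats. Next I measure both from the top view.

```bash
cat >> h.py <<'E'
def planefit(P):
    for k in range(6):
        m=np.median(P,0) if k==0 else P.mean(0); n=np.linalg.svd(P-m,full_matrices=False)[2][2]; n*=np.sign(n[2])
        r=(P-m)@n; P=P[abs(r)<max(2.5*np.std(r),1e-4)] if k<5 else P
    return m,n,np.std(r)
def onplane(im,uv,m,n):
    o,_=ray(im,0,0); out=[]
    for u,v in uv:
        d=ray(im,u,v)[1]; out.append(o+d*((m-o)@n)/(d@n))
    return np.array(out)
def comp(mask,uv):
    n,l=cv2.connectedComponents(mask.astype(np.uint8)); return (l==l[uv[1],uv[0]])
E
python3 - <<'E'
from h import *
im=load('top');p=im['pixels'][...,::-1];hsv=cv2.cvtColor(p,cv2.COLOR_BGR2HSV).astype(int)
c=cloud(im);H,S,V=hsv[...,0],hsv[...,1],hsv[...,2]
wood=(abs(H-20)<5)&(S>85)&(V>140)
b=comp(wood,(335,195))
ys,xs=np.nonzero(b);hull=cv2.convexHull(np.c_[xs,ys].astype(np.int32))
print('board z',np.median(c[b][:,2]),b.sum())
w=onplane(im,np.c_[xs,ys],np.array([0,0,.014]),np.array([0,0,1.]))[:,:2].astype(np.float32)
r=cv2.minAreaRect(w);print(r,cv2.boxPoints(r).round(3).tolist())
hd=(abs(H-12)<6)&(S>130)&(V<180)&(V>60);hd[:190]=0;hd[216:]=0;hd[:,:325]=0;hd[:,355:]=0
ys,xs=np.nonzero(hd);w=onplane(im,np.c_[xs,ys],np.array([0,0,.046]),np.array([0,0,1.]))[:,:2].astype(np.float32)
print('handle',cv2.minAreaRect(w),np.median(c[hd][:,2]))
bw=comp(wood,(230,140));ys,xs=np.nonzero(bw);P=c[bw];P=P[(P[:,2]>0.02)&(P[:,2]<.3)]
m,n,s=planefit(P);print('bed',m,n,np.degrees(np.arccos(n[2])),s,len(P),'yaw',np.degrees(np.arctan2(-n[1],-n[0])))
X=onplane(im,np.c_[xs,ys],m,n)
ex=-n*n[2]+np.array([0,0,1]);ex/=np.linalg.norm(ex);ey=np.cross(n,ex)
q=np.c_[(X-m)@ex,(X-m)@ey].astype(np.float32);q=q[(abs(q[:,0])<.13)&(abs(q[:,1])<.2)]
r=cv2.minAreaRect(q);print(r)
cen=m+ex*r[0][0]+ey*r[0][1];print('bed centre',cen,'origin guess',cen-ex*.0225)
ck=(H<17)&(S>100)&(V>90);ck=comp(ck,(215,170));ys,xs=np.nonzero(ck);X=onplane(im,np.c_[xs,ys],m,n)
q=np.c_[(X-m)@ex,(X-m)@ey].astype(np.float32);r=cv2.minAreaRect(q);print('recess+rails',r,m+ex*r[0][0]+ey*r[0][1],ck.sum())
E
```

```text
board z 0.014324384025300998 1051
((0.5141994953155518, -0.291726291179657), (0.10388723760843277, 0.1506967544555664), 56.422760009765625) [[0.4230000078678131, -0.2930000126361847], [0.5479999780654907, -0.37700000405311584], [0.6060000061988831, -0.28999999165534973], [0.47999998927116394, -0.2070000022649765]]
handle ((0.511394739151001, -0.2891975939273834), (0.016794173046946526, 0.08349443972110748), 56.541259765625) 0.045208478981853144
bed [0.67197488 0.05652612 0.10865224] [-0.47646873 -0.1612952   0.86426929] 30.200627410318273 0.0027414297270826915 1036 yaw 18.70209642712012
((-0.02686706930398941, 0.021995078772306442), (0.19418182969093323, 0.1402466893196106), 2.1051111221313477)
bed centre [0.6429279  0.06991426 0.09513731] origin guess [0.62450862 0.06367893 0.08381915]
recess+rails ((-0.05995342880487442, 0.10363926738500595), (0.15463225543498993, 0.18484292924404144), 0.41741159558296204) [0.58966324 0.13807843 0.0784939 ] 2150
```

```bash
cat >> h.py <<'E'
def frame(yaw,n=(0,0,1)):
    "columns x,y,z of a frame with normal n, x heading to yaw"
    n=np.array(n,float);h=np.array([np.cos(yaw),np.sin(yaw),0]);x=h-n*(h@n);
    x/=np.linalg.norm(x);return np.c_[x,np.cross(n,x),n]
def tool(F): return np.c_[F[:,1],F[:,0],-F[:,2]]   # tool x along F.y, y along F.x, z into it
def plan(s,p,R,nmin=1):
    "N equal rows from state s to pose p,R (screw)"
    R0=Ro.from_rotvec(s['ee_rot']).as_matrix();W=Ro.from_matrix(R0.T@R).as_rotvec();D=R0.T@(np.array(p)-s['position'])
    for N in range(nmin,60):
        A=sum(Ro.from_rotvec(W/N*k).as_matrix() for k in range(N));d=np.linalg.solve(A,D)/.025;w=W/N/.1
        if max(abs(d).max(),abs(w).max())<=.98: break
    print('N',N,'row',np.r_[d,w].round(2).tolist(),'| D mm',(D*1e3).round(1),'W deg',np.degrees(W).round(1))
E
python3 - <<'E'
from cell import arm
from h import *
s=arm.observe(); plan(s,[0.50,-.29,.27],tool(frame(np.radians(56.4))))
E
```

```text
N 23 row [0.69, 0.46, -0.04, -0.0, -0.0, -0.94] | D mm [ 351.9 -166.   -25. ] W deg [-1.00e-01 -1.00e-01 -1.24e+02]
```

Request:
carry_out(commands=[[1,0.69,0.46,-0.04,0,0,-0.94],[1,0.69,0.46,-0.04,0,0,-0.94],[1,0.69,0.46,-0.04,0,0,-0.94],[1,0.69,0.46,-0.04,0,0,-0.94],[1,0.69,0.46,-0.04,0,0,-0.94],[1,0.69,0.46,-0.04,0,0,-0.94],[1,0.69,0.46,-0.04,0,0,-0.94],[1,0.69,0.46,-0.04,0,0,-0.94]])

```text
clock: 0.9
position: [0.3992, -0.5563, 0.2529]
ee_rot: [-2.639, -1.703, 0.0]
force: [-0.5, -0.3, -0.1]
width: 1.001
gripper_force: 0.0
```

Request:
carry_out(commands=[[1,0.69,0.46,-0.04,0,0,-0.94],[1,0.69,0.46,-0.04,0,0,-0.94],[1,0.69,0.46,-0.04,0,0,-0.94],[1,0.69,0.46,-0.04,0,0,-0.94],[1,0.69,0.46,-0.04,0,0,-0.94],[1,0.69,0.46,-0.04,0,0,-0.94],[1,0.69,0.46,-0.04,0,0,-0.94],[1,0.69,0.46,-0.04,0,0,-0.94]])

```text
clock: 1.7
position: [0.5017, -0.4305, 0.2609]
ee_rot: [-1.829, -2.553, -0.0]
force: [0.9, -0.3, -1.0]
width: 1.0
gripper_force: 0.0
```

Request:
carry_out(commands=[[1,0.69,0.46,-0.04,0,0,-0.94],[1,0.69,0.46,-0.04,0,0,-0.94],[1,0.69,0.46,-0.04,0,0,-0.94],[1,0.69,0.46,-0.04,0,0,-0.94],[1,0.69,0.46,-0.04,0,0,-0.94],[1,0.69,0.46,-0.04,0,0,-0.94],[1,0.69,0.46,-0.04,0,0,-0.94],[1,0,0,0,0,0,0]])

```text
clock: 2.5
position: [0.4986, -0.2857, 0.2687]
ee_rot: [-0.902, -3.008, -0.001]
force: [0.6, -0.4, 0.7]
width: 1.001
gripper_force: 0.0
```

```bash
cat >> h.py <<'E'
def wrist(arm,name):
    s=arm.observe();im=arm.get_image('wrist');T=np.eye(4);T[:3,:3]=Ro.from_rotvec(s['ee_rot']).as_matrix();T[:3,3]=s['position']
    W=T@im['tool_from_camera'];im['R']=W[:3,:3].T;im['t']=-im['R']@W[:3,3]
    pickle.dump(im,open(name+'.pkl','wb'));cv2.imwrite(f'pics/{name}.png',im['pixels'][...,::-1]);return s,im
E
python3 - <<'E'
from cell import arm
from h import *
s,im=wrist(arm,'w1');print(s['clock'],s['position'],s['joints'].round(2),im['tool_from_camera'].round(3).tolist())
plan(s,[0.50,-.29,.27],tool(frame(np.radians(56.4))))
E
```

```text
2.5 [ 0.49862893 -0.28572071  0.26866302] [ 0.84  0.4  -0.57  1.63  0.23  1.18  1.21] [[0.001, -0.962, -0.272, 0.073], [1.0, 0.001, -0.001, -0.001], [0.001, -0.272, 0.962, -0.138], [0.0, 0.0, 0.0, 1.0]]
N 1 row [-0.14, -0.11, -0.05, 0.01, -0.01, 0.04] | D mm [-3.5 -2.8 -1.3] W deg [ 0.  -0.1  0.2]
```

View pics/w1.png

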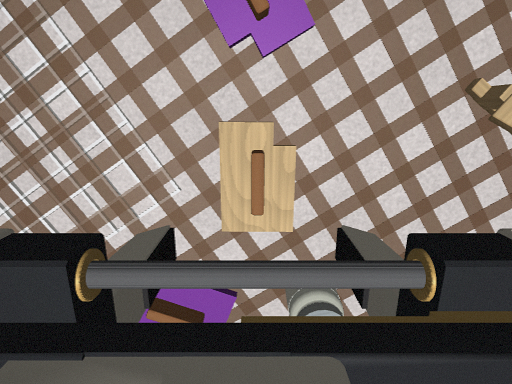

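The wrist view shows the wooden board at (257,178), with the notch upper right at (284,134) and the handle at (257,182). It stands nearly square to the tool. I measure it here and triangulate its height against the top view.

```bash
cat >> h.py <<'E'
def tri(a,ua,b,ub):
    o1,d1=ray(a,*ua);o2,d2=ray(b,*ub);k=np.linalg.lstsq(np.c_[d1,-d2],o2-o1,rcond=None)[0]
    p,q=o1+k[0]*d1,o2+k[1]*d2;return (p+q)/2,np.linalg.norm(p-q)
E
python3 - <<'E'
from cell import arm
from h import *
def meas(im,sb,box,z0):
    p=im['pixels'][...,::-1];hsv=cv2.cvtColor(p,cv2.COLOR_BGR2HSV).astype(int);H,S,V=[hsv[...,i] for i in range(3)]
    b=comp((abs(H-20)<6)&(S>75)&(V>130),sb)
    hd=np.zeros_like(b);x0,x1,y0,y1=box;hd[y0:y1,x0:x1]=((H<16)&(S>130)&(V<190))[y0:y1,x0:x1]
    hd=cv2.morphologyEx(hd.astype(np.uint8),2,np.ones((2,2)))>0
    u=b|hd
    out=[]
    for m,z in((u,.014),(hd,.046)):
        ys,xs=np.nonzero(m);w=onplane(im,np.c_[xs,ys],np.array([0,0,z]),np.array([0,0,1.]))[:,:2].astype(np.float32)
        px=cv2.minAreaRect(np.c_[xs,ys].astype(np.float32))
        out.append(px[0]);print(z,cv2.minAreaRect(w),'px',np.round(px[0],1),'depth z',np.median(cloud(im)[m][:,2]).round(4))
    return out
a=meas(load('w1'),(235,160),(240,275,142,222),0);b=meas(load('top'),(335,195),(325,356,188,218),0)
for n,i in(('board',0),('handle',1)):print(n,tri(load('w1'),a[i],load('top'),b[i]))
E
```

```text
0.014 ((0.5130277276039124, -0.294242262840271), (0.10166221857070923, 0.14898598194122314), 56.5887336730957) px [257.  176.5] depth z 0.0133
0.046 ((0.5129886865615845, -0.2919025719165802), (0.013597536832094193, 0.08116956800222397), 56.53325653076172) px [258.5 183. ] depth z 0.0449
0.014 ((0.5147572159767151, -0.2914905548095703), (0.10484885424375534, 0.1524762064218521), 56.1651725769043) px [337.4 202.9] depth z 0.0146
0.046 ((0.5074548721313477, -0.29160410165786743), (0.013969998806715012, 0.07957957684993744), 56.50472640991211) px [339.3 203.2] depth z 0.0429
board (array([ 0.51478486, -0.29405657, -0.00187671]), np.float64(0.0035915185694683923))
handle (array([ 0.50507434, -0.28750278,  0.06993934]), np.float64(0.004110196925835095))
```

The board is at (0.513,-0.293) with yaw 56.5°. Depth heights of 14 and 45 mm agree with the text, so I now look at the press square-on.

Run:
```python
from cell import arm
from h import *
s=arm.observe(); n=np.array([-.5*np.cos(.3),-.5*np.sin(.3),.866]);F=frame(.3,n)
plan(s,np.array([.59,.138,.078])+F@[0,-.1,.33],tool(F))
```

```text
N 10 row [0.96, 0.69, -0.26, -0.5, -0.18, 0.67] | D mm [186.6 213.8 -95.2] W deg [-28.8 -10.3  38.2]
```

Request:
carry_out(commands=[[1,0.96,0.69,-0.26,-0.5,-0.18,0.67],[1,0.96,0.69,-0.26,-0.5,-0.18,0.67],[1,0.96,0.69,-0.26,-0.5,-0.18,0.67],[1,0.96,0.69,-0.26,-0.5,-0.18,0.67],[1,0.96,0.69,-0.26,-0.5,-0.18,0.67]])

```text
clock: 3.05
position: [0.4626, -0.1476, 0.3066]
ee_rot: [1.333, 2.649, 0.319]
force: [-0.3, 0.5, -0.2]
width: 1.002
gripper_force: 0.0
```

Request:
carry_out(commands=[[1,0.96,0.69,-0.26,-0.5,-0.18,0.67],[1,0.96,0.69,-0.26,-0.5,-0.18,0.67],[1,0.96,0.69,-0.26,-0.5,-0.18,0.67],[1,0.96,0.69,-0.26,-0.5,-0.18,0.67],[1,0.96,0.69,-0.26,-0.5,-0.18,0.67],[1,0,0,0,0,0,0],[1,0,0,0,0,0,0]])

```text
clock: 3.75
position: [0.4643, -0.0082, 0.3637]
ee_rot: [1.648, 2.225, 0.591]
force: [-0.5, -0.2, 0.8]
width: 0.999
gripper_force: 0.0
```

Run:
```python
from cell import arm
from h import *
s,im=wrist(arm,'w2');print(s['clock'],s['position'],s['joints'].round(2),im['mtx'][0,0])
```

```text
3.75 [ 0.46432889 -0.0082273   0.36371709] [ 0.91 -0.17 -0.72  2.07 -0.49  0.78  0.75] 301.14943878738376
```

View pics/w2.png

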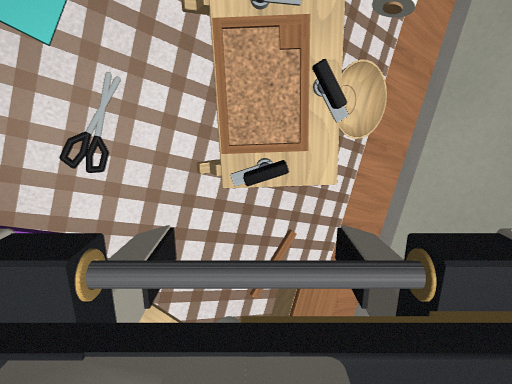

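The press is at (262,95). The top knob is at (330,83) and the right knob at (262,172). The left knob is clipped at (275,2), so I shift 80 mm for a second, stereo view.

Request:
carry_out(commands=[[1,0.8,0,0,0,0,0],[1,0.8,0,0,0,0,0],[1,0.8,0,0,0,0,0],[1,0.8,0,0,0,0,0],[1,0,0,0,0,0,0],[1,0,0,0,0,0,0]])

```text
clock: 4.4
position: [0.4413, 0.0678, 0.3632]
ee_rot: [1.649, 2.226, 0.592]
force: [0.0, 0.5, 0.1]
width: 0.998
gripper_force: 0.0
```

Run:
```python
from cell import arm
from h import *
s,im=wrist(arm,'w3');print(s['clock'],s['position'],s['joints'].round(2))
n0=None
for nm in('w2','w3'):
    im=load(nm);p=im['pixels'][...,::-1];hsv=cv2.cvtColor(p,cv2.COLOR_BGR2HSV).astype(int);H,S,V=[hsv[...,i] for i in range(3)]
    c=cloud(im);z=c[...,2]
    # rough bed frame box using earlier guess
    n=np.array([-.5*np.cos(.3),-.5*np.sin(.3),.866]);F=frame(.3,n);q=(c-[.59,.138,.078])@F
    inb=(abs(q[...,0]-.02)<.1)&(abs(q[...,1])<.155)&(abs(q[...,2])<.015)&(im['range_z']>0);inb[225:]=0
    wood=inb&(abs(H-20)<5)&(S>70)&(V>140)
    m,nn,sd=planefit(c[wood]);yaw=np.arctan2(-nn[1],-nn[0]);print(nm,'plane',m.round(4),nn.round(4),'slope',np.degrees(np.arccos(nn[2])).round(2),'yaw',np.degrees(yaw).round(2),'sd',sd.round(4),wood.sum())
    F=frame(yaw,nn)
    ck=inb&((H<17)&(S>95)&(V>70));l,lab,st,_=cv2.connectedComponentsWithStats(ck.astype(np.uint8));k=1+np.argmax(st[1:,4])
    ys,xs=np.nonzero(lab==k)
    px=cv2.minAreaRect(np.c_[xs,ys].astype(np.float32));print('rails px',px, 'H of floor',np.median(((c[lab==k]-m)@nn)).round(4))
    for hgt in (0,.01):
        X=onplane(im,np.c_[xs,ys],m+hgt*nn,nn);qq=((X-m)@F)[:,:2].astype(np.float32);r=cv2.minAreaRect(qq)
        print('rails at',hgt,np.round(r[1],4),round(r[2],2),'centre on floor',(m+F@[*r[0],0]).round(4))
```

```text
4.4 [0.44131792 0.06776446 0.36318107] [ 0.88 -0.27 -0.83  2.11 -0.52  0.77  0.62]
w2 plane [0.575  0.1452 0.0729] [-0.4805 -0.1677  0.8608] slope 30.59 yaw 19.24 sd 0.0007 7996
rails px ((263.7273254394531, 83.729248046875), (137.39193725585938, 98.515625), 87.51044464111328) H of floor 0.0008
rails at 0 [0.1354 0.1884] 0.15 centre on floor [0.5982 0.1386 0.0846]
rails at 0.01 [0.1325 0.1843] 0.15 centre on floor [0.5983 0.1382 0.0846]
w3 plane [0.6201 0.1881 0.1053] [-0.471  -0.1661  0.8664] slope 29.96 yaw 19.43 sd 0.0008 9334
rails px ((262.5302734375, 140.37826538085938), (124.02974700927734, 93.18599700927734), 88.02507019042969) H of floor 0.0013
rails at 0 [0.1888 0.1357] 89.99 centre on floor [0.5991 0.1371 0.0841]
rails at 0.01 [0.1847 0.1327] 89.99 centre on floor [0.5985 0.1383 0.0841]
```

View pics/w3.png

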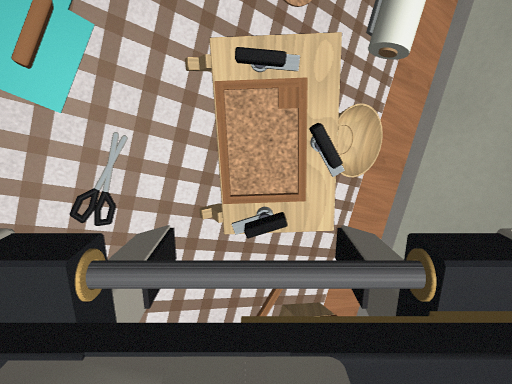

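Both views agree. The outer rails measure 132.5 x 184.5 mm (text 132 x 184), slope 30°, yaw 19.3°. The knob bars are at (260,57), (326,148) and (262,223, near the gripper). Next I measure the knobs with bed frame B.

```bash
cat >> h.py <<'E'
BO=np.array([.5984,.1383,.0843]);BY=np.radians(19.35);BF=frame(BY,(-.5*np.cos(BY),-.5*np.sin(BY),np.sqrt(.75)))
def knobs(im,vmax):
    p=im['pixels'][...,::-1];V=p.max(-1).astype(int);c=cloud(im);q=(c-BO)@BF;out={}
    for k,(x,y) in dict(top=(.087,0),left=(0,.116),right=(0,-.116)).items():
        m=(V<60)&(np.hypot(q[...,0]-x,q[...,1]-y)<.045)&(q[...,2]>.02)&(q[...,2]<.075)&(im['range_z']>0);m[vmax:]=0
        if m.sum()<50: continue
        ys,xs=np.nonzero(m);h=np.percentile(q[m][:,2],[50,90])
        X=((onplane(im,np.c_[xs,ys],BO+BF[:,2]*.058,BF[:,2])-BO)@BF)[:,:2].astype(np.float32);r=cv2.minAreaRect(X)
        e=cv2.boxPoints(r);l=max([e[1]-e[0],e[2]-e[1]],key=np.linalg.norm)
        px=cv2.minAreaRect(np.c_[xs,ys].astype(np.float32))[0];out[k]=px
        print(k,'centre',np.round(r[0],4),'size',np.round(r[1],4),'bar angle deg from bed x (mod 180)',round(np.degrees(np.arctan2(l[1],l[0]))%180,1),'heights',h.round(4),'px',np.round(px,1))
    return out
E
python3 - <<'E'
from h import *
a=knobs(load('w2'),225);b=knobs(load('w3'),233)
for k in a:
    if k in b: P,g=tri(load('w2'),a[k],load('w3'),b[k]);print(k,'tri in bed',((P-BO)@BF).round(4),g.round(4))
E
```

```text
top centre [ 0.0819 -0.0027] size [0.024  0.0627] bar angle deg from bed x (mod 180) 119.4 heights [0.0571 0.0584] px [327.1  85.2]
right centre [-0.0016 -0.1109] size [0.0619 0.0246] bar angle deg from bed x (mod 180) 17.1 heights [0.0572 0.0585] px [264.5 171. ]
top centre [0.0829 0.0005] size [0.0204 0.0658] bar angle deg from bed x (mod 180) 119.2 heights [0.0573 0.0584] px [324.3 145.9]
left centre [-0.0009  0.1123] size [0.0219 0.0621] bar angle deg from bed x (mod 180) 173.0 heights [0.0574 0.0587] px [259.6  58.3]
right centre [-0.0035 -0.1079] size [0.0654 0.0305] bar angle deg from bed x (mod 180) 17.6 heights [0.0563 0.0583] px [262.6 223.2]
top tri in bed [ 0.0852 -0.001   0.0433] 0.0011
right tri in bed [-0.0024 -0.1137  0.0441] 0.0025
```

Run:
```python
from cell import arm
from h import *
s=arm.observe(); plan(s,[.513,-.293,.13],tool(frame(np.radians(56.5))))
```

```text
N 14 row [-0.94, -0.62, 0.55, 0.36, 0.13, -0.48] | D mm [-365.6 -147.5  184.5] W deg [ 28.6  10.4 -38.7]
```

Request:
carry_out(commands=[[0.6,-0.94,-0.62,0.55,0.36,0.13,-0.48],[0.6,-0.94,-0.62,0.55,0.36,0.13,-0.48],[0.6,-0.94,-0.62,0.55,0.36,0.13,-0.48],[0.6,-0.94,-0.62,0.55,0.36,0.13,-0.48],[0.6,-0.94,-0.62,0.55,0.36,0.13,-0.48],[0.6,-0.94,-0.62,0.55,0.36,0.13,-0.48],[0.6,-0.94,-0.62,0.55,0.36,0.13,-0.48]])

```text
clock: 5.15
position: [0.4582, -0.1117, 0.2349]
ee_rot: [1.326, 2.659, 0.313]
force: [-0.0, -0.8, 0.6]
width: 0.602
gripper_force: 0.0
```

Request:
carry_out(commands=[[0.6,-0.94,-0.62,0.55,0.36,0.13,-0.48],[0.6,-0.94,-0.62,0.55,0.36,0.13,-0.48],[0.6,-0.94,-0.62,0.55,0.36,0.13,-0.48],[0.6,-0.94,-0.62,0.55,0.36,0.13,-0.48],[0.6,-0.94,-0.62,0.55,0.36,0.13,-0.48],[0.6,-0.94,-0.62,0.55,0.36,0.13,-0.48],[0.6,-0.94,-0.62,0.55,0.36,0.13,-0.48],[0.6,0,0,0,0,0,0]])

```text
clock: 5.95
position: [0.5115, -0.2975, 0.1275]
ee_rot: [-0.91, -2.999, 0.006]
force: [-0.9, -0.5, -0.0]
width: 0.601
gripper_force: 0.0
```

Run:
```python
from cell import arm
from h import *
s,im=wrist(arm,'w4');print(s['clock'],s['position'],s['joints'].round(2),s['width'])
p=im['pixels'][...,::-1];hsv=cv2.cvtColor(p,cv2.COLOR_BGR2HSV).astype(int);H,S,V=[hsv[...,i] for i in range(3)]
c=cloud(im);near=np.hypot(c[...,0]-.513,c[...,1]+.293)<.1;near[235:]=0
def px(im,c,near):
    h=near&(c[...,2]>.038)&(c[...,2]<.055);q=c[h][:,:2].astype(np.float32);print(cv2.minAreaRect(q),h.sum(),np.median(c[h][:,2]))
px(im,c,near)
i1=load('w1');c1=cloud(i1);n1=np.hypot(c1[...,0]-.513,c1[...,1]+.293)<.1;n1[235:]=0;px(i1,c1,n1)
plan(s,[.513,-.293,.036],tool(frame(np.radians(56.5))),4)
```

```text
5.95 [ 0.51154392 -0.29749775  0.12753384] [ 0.82  0.57 -0.56  1.75  0.37  0.93  1.09] 0.6011040965698462
((0.5067580342292786, -0.289031058549881), (0.01592177338898182, 0.06346722692251205), 56.171932220458984) 1650 0.04500404294963972
((0.5133085250854492, -0.29287979006767273), (0.014873011969029903, 0.07898220419883728), 56.47127151489258) 765 0.04488284081512268
N 4 row [0.01, 0.05, 0.92, -0.01, -0.02, -0.01] | D mm [ 0.7  5.1 91.5] W deg [-0.3 -0.4 -0.3]
```

View pics/w4.png

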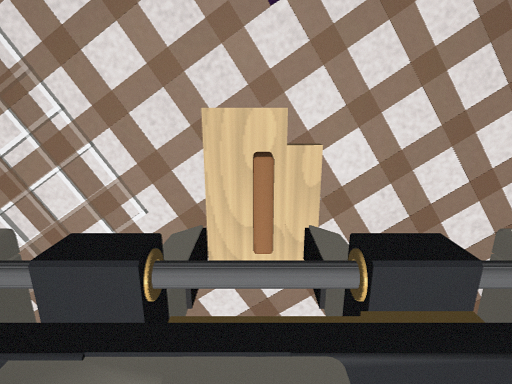

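The handle at (263,205) lies between the open fingers, with the notch upper right at (305,145). Descend and grip.

Request:
carry_out(commands=[[0.6,0.01,0.06,0.92,0,-0.01,0],[0.6,0.01,0.06,0.92,0,-0.01,0],[0.6,0.01,0.05,0.92,0,-0.01,0],[0.6,0,0.04,0.5,0,0,0],[0.6,0,0,0.4,0,0,0],[0.6,0,0,0,0,0,0]])

```text
clock: 6.6
position: [0.5133, -0.2885, 0.039]
ee_rot: [-0.908, -3.005, 0.005]
force: [-0.8, 0.4, 0.1]
width: 0.599
gripper_force: 0.0
```

Run:
```python
from cell import arm
from h import *
s=arm.observe();print(s['force'])
plan(s,[.513,-.293,.036],tool(frame(np.radians(56.5))))
```

```text
[-0.80780276  0.39797039  0.09163221]
N 1 row [-0.09, -0.16, 0.12, -0.04, -0.01, -0.02] | D mm [-2.2 -3.9  3. ] W deg [-0.2 -0.1 -0.1]
```

Request:
carry_out(commands=[[0.6,-0.09,-0.16,0.12,0,0,0],[0,0,0,0,0,0,0],[0,0,0,0,0,0,0],[0,0,0,0,0,0,0],[0,0,0,0,0,0,0],[0,0,0,0,0,0,0]], squeeze=35)

```text
clock: 7.2
position: [0.5138, -0.2932, 0.037]
ee_rot: [-0.908, -3.007, 0.005]
force: [0.2, 0.9, 0.4]
width: 0.212
gripper_force: 0.0
```

Run:
```python
from cell import arm
from h import *
for _ in range(3):
    s=arm.observe();print(s['force'].round(2),s['position'].round(4),s['gripper_force'],s['width']);arm.get_image('top')
plan(s,[.513,-.293,.036],tool(frame(np.radians(56.5))))
```

```text
[0.24 0.94 0.44] [ 0.5138 -0.2932  0.037 ] 0.0 0.21178839225285748
[-1.32 -0.14  3.73] [ 0.5138 -0.2932  0.037 ] 26.787604093551636 0.17070690571411867
[-0.21  1.12  1.32] [ 0.5138 -0.2932  0.037 ] 35.000821352005005 0.17336678424524962
N 1 row [0.03, -0.01, 0.04, -0.03, 0.01, -0.02] | D mm [ 0.7 -0.3  1. ] W deg [-0.2  0.  -0.1]
```

Request:
carry_out(commands=[[0,0,0,-0.4,0,0,0],[0,0,0,-0.8,0,0,0],[0,0,0,-0.9,0,0,0],[0,0,0,-0.9,0,0,0],[0,0,0,-0.9,0,0,0],[0,0,0,-0.9,0,0,0],[0,0,0,-0.6,0,0,0],[0,0,0,0,0,0,0]])

```text
clock: 8.15
position: [0.5149, -0.2932, 0.1741]
ee_rot: [0.908, 3.005, -0.006]
force: [0.8, -0.7, -3.3]
width: 0.173
gripper_force: 35.0
```

Run:
```python
from cell import arm
from h import *
s=arm.observe();print(s['force'],s['position'],s['gripper_force'],s['width'])
plan(s,BO+BF@[0,0,.18],tool(BF),22)
```

```text
[ 0.81065326 -0.73586063 -3.25263821] [ 0.51491733 -0.29317462  0.17408547] 34.9970018863678 0.17325018423716584
N 22 row [0.57, 0.49, -0.02, -0.23, -0.07, 0.29] | D mm [223.3 333.5 -68. ] W deg [-29.   -9.4  36.2]
```

Request:
carry_out(commands=[[0,0,0,-1,0,0,0],[0,0,0,-1,0,0,0],[0,0.57,0.49,-0.02,-0.23,-0.07,0.29],[0,0.57,0.49,-0.02,-0.23,-0.07,0.29],[0,0.57,0.49,-0.02,-0.23,-0.07,0.29],[0,0.57,0.49,-0.02,-0.23,-0.07,0.29],[0,0.57,0.49,-0.02,-0.23,-0.07,0.29],[0,0.57,0.49,-0.02,-0.23,-0.07,0.29]])

```text
clock: 8.95
position: [0.4901, -0.1818, 0.2263]
ee_rot: [1.138, 2.839, 0.179]
force: [0.6, 0.5, -2.3]
width: 0.173
gripper_force: 35.0
```

Request:
carry_out(commands=[[0,0.57,0.49,-0.02,-0.23,-0.07,0.29],[0,0.57,0.49,-0.02,-0.23,-0.07,0.29],[0,0.57,0.49,-0.02,-0.23,-0.07,0.29],[0,0.57,0.49,-0.02,-0.23,-0.07,0.29],[0,0.57,0.49,-0.02,-0.23,-0.07,0.29],[0,0.57,0.49,-0.02,-0.23,-0.07,0.29],[0,0.57,0.49,-0.02,-0.23,-0.07,0.29],[0,0.57,0.49,-0.02,-0.23,-0.07,0.29]])

```text
clock: 9.75
position: [0.4879, -0.0335, 0.2479]
ee_rot: [1.402, 2.573, 0.406]
force: [0.4, 0.2, -2.7]
width: 0.17
gripper_force: 35.0
```

Request:
carry_out(commands=[[0,0.57,0.49,-0.02,-0.23,-0.07,0.29],[0,0.57,0.49,-0.02,-0.23,-0.07,0.29],[0,0.57,0.49,-0.02,-0.23,-0.07,0.29],[0,0.57,0.49,-0.02,-0.23,-0.07,0.29],[0,0.57,0.49,-0.02,-0.23,-0.07,0.29],[0,0.57,0.49,-0.02,-0.23,-0.07,0.29],[0,0.57,0.49,-0.02,-0.23,-0.07,0.29],[0,0.57,0.49,-0.02,-0.23,-0.07,0.29]])

```text
clock: 10.55
position: [0.5149, 0.108, 0.289]
ee_rot: [1.622, 2.271, 0.611]
force: [0.6, 0.0, -3.4]
width: 0.174
gripper_force: 35.0
```

Run:
```python
from cell import arm
from h import *
s,im=wrist(arm,'w5');print(s['force'],(BF.T@(s['position']-BO)).round(4),s['joints'].round(2),s['gripper_force'],s['width'])
plan(s,BO+BF@[0,0,.10],tool(BF))
# board in hand: plane & outline in the tool frame
c=cloud(im);R=Ro.from_rotvec(s['ee_rot']).as_matrix();q=(c-s['position'])@R
m=(q[...,2]>.015)&(q[...,2]<.03)&(abs(q[...,0])<.09)&(abs(q[...,1])<.07)&(im['range_z']>0);m[235:]=0
mm,n,sd=planefit(q[m]);print(m.sum(),mm.round(4),n.round(4),sd)
hsv=cv2.cvtColor(im['pixels'][...,::-1].copy(),cv2.COLOR_BGR2HSV)
Q=q[m];print('x max',np.percentile(Q[:,0],99.8),'y range where x<.04',np.percentile(Q[Q[:,0]<.04][:,1],[.3,99.7]),'notch x',np.percentile(Q[Q[:,1]>.03][:,0],99.5),'notch y',np.percentile(Q[Q[:,0]>.055][:,1],99.5))
```

```text
[ 0.61906144  0.03701887 -3.40205741] [ 0.0254 -0.0009  0.2217] [ 0.54  0.05 -0.83  2.11 -0.    0.48  0.06] 34.99715030193329 0.17366285480979254
N 5 row [-0.0, -0.2, 0.97, -0.02, -0.02, -0.02] | D mm [ -0.6 -24.4 121.9] W deg [-0.5 -0.6 -0.6]
17908 [ 0.04   -0.0074  0.0233] [ 1.4e-03 -4.0e-04  1.0e+00] 0.0005849010542657489
x max 0.07384359508653109 y range where x<.04 [-0.05075298  0.04872943] notch x 0.04396299770767639 notch y 0.018627923622791486
```

View pics/w5.png

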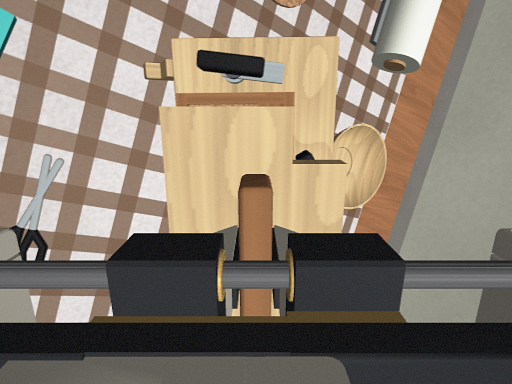

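The board hangs square to the tool (0.1° off) and centred within 1 mm. Its notch, at (320,160), faces the corner-block side, and the left knob at (232,64) is clear. Lower towards the recess.

Request:
carry_out(commands=[[0,0,-0.2,0.97,-0.02,-0.02,-0.02],[0,0,-0.2,0.97,-0.02,-0.02,-0.02],[0,0,-0.2,0.97,-0.02,-0.02,-0.02],[0,0,-0.2,0.97,-0.02,-0.02,-0.02],[0,0,-0.2,0.97,-0.02,-0.02,-0.02],[0,0,0,0,0,0,0],[0,0,0,0,0,0,0]])

```text
clock: 11.3
position: [0.551, 0.122, 0.1718]
ee_rot: [1.601, 2.267, 0.608]
force: [0.7, -0.0, -2.4]
width: 0.172
gripper_force: 35.0
```

Run:
```python
from cell import arm
from h import *
s=arm.observe();print(s['force'],(BF.T@(s['position']-BO)).round(4))
plan(s,BO+BF@[0.001,0.001,.06],tool(BF),4)
```

```text
[ 7.13509778e-01 -2.00343682e-03 -2.41524324e+00] [0.0004 0.0003 0.1009]
N 4 row [0.01, 0.01, 0.41, 0.0, -0.0, 0.01] | D mm [ 0.7  0.6 40.9] W deg [ 0.1 -0.1  0.2]
```

Request:
carry_out(commands=[[0,0.01,0.01,0.41,0,0,0],[0,0.01,0.01,0.41,0,0,0],[0,0.01,0.01,0.41,0,0,0],[0,0.01,0.01,0.41,0,0,0],[0,0,0,0,0,0,0]])

```text
clock: 11.8
position: [0.5728, 0.1287, 0.1384]
ee_rot: [1.602, 2.262, 0.611]
force: [-0.6, -0.1, -3.4]
width: 0.174
gripper_force: 35.0
```

Run:
```python
from cell import arm
from h import *
s,im=wrist(arm,'w6');print(s['force'],(BF.T@(s['position']-BO)).round(4))
plan(s,BO+BF@[0.001,0.001,.038],tool(BF),4)
# rail inner edges & board edges in bed frame by depth
c=cloud(im);q=(c-BO)@BF;z=q[...,2];ok=im['range_z']>0;ok[232:]=0
bd=ok&(abs(z-.037)<.005)&(abs(q[...,0])<.07)&(abs(q[...,1])<.09)
print('board y max',np.percentile(q[bd][:,1],99.8),'x',np.percentile(q[bd&(q[...,1]<.04)][:,0],[.3,99.7]))
rl=ok&(abs(z-.01)<.003)
a=q[rl&(abs(q[...,0])<.015)&(q[...,1]>.07)&(q[...,1]<.1)];print('left rail y',np.percentile(a[:,1],[1,99]) if len(a) else None)
b=q[rl&(q[...,0]<-.045)&(q[...,0]>-.08)&(q[...,1]<.06)];print('low rail x',np.percentile(b[:,0],[1,99]) if len(b) else None)
b=q[rl&(q[...,0]>.052)&(q[...,0]<.08)&(q[...,1]>.03)&(q[...,1]<.07)];print('top rail x',np.percentile(b[:,0],[1,99]) if len(b) else None)
```

```text
[-0.64249663 -0.11958499 -3.43974141] [ 0.0034 -0.0006  0.0605]
N 4 row [0.02, -0.02, 0.23, 0.01, 0.0, 0.0] | D mm [ 1.6 -2.5 22.5] W deg [0.3 0.  0.1]
board y max 0.07326291574392697 x [-0.04735368  0.06874221]
left rail y [0.07982436 0.09162767]
low rail x [-0.06559072 -0.05594514]
top rail x [0.05224926 0.06620801]
```

View pics/w6.png

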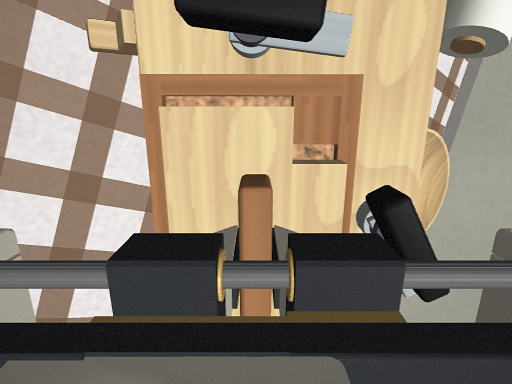

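The notch at (320,150) sits around the corner block, and the rails match the bed frame within 1 mm. Lower with a small correction.

Request:
carry_out(commands=[[0,0.03,-0.05,0.2,0,0,0],[0,0.03,-0.05,0.2,0,0,0],[0,0,0,0.16,0,0,0],[0,0,0,0.14,0,0,0],[0,0,0,0,0,0,0]])

```text
clock: 12.35
position: [0.5781, 0.1323, 0.1222]
ee_rot: [1.603, 2.261, 0.611]
force: [-0.0, -0.1, -3.5]
width: 0.174
gripper_force: 35.0
```

Run:
```python
from cell import arm
from h import *
s=arm.observe();print((BF.T@s['force']).round(2),(BF.T@(s['position']-BO)).round(4))
plan(s,BO+BF@[0.001,0.001,.0373],tool(BF),3)
```

```text
[-1.8  -0.07 -2.99] [0.0006 0.0011 0.0434]
N 3 row [-0.0, 0.0, 0.08, 0.01, 0.0, 0.0] | D mm [-0.1  0.4  6.1] W deg [0.3 0.  0. ]
```

Request:
carry_out(commands=[[0,0,0,0.08,0.02,0,0],[0,0,0,0.08,0.02,0,0],[0,0,0,0.06,0,0,0],[0,0,0,0.04,0,0,0],[0,0,0,0,0,0,0]])

```text
clock: 12.85
position: [0.5807, 0.1339, 0.1165]
ee_rot: [1.603, 2.265, 0.607]
force: [-11.3, -3.6, 14.6]
width: 0.168
gripper_force: 35.0
```

Run:
```python
from cell import arm
from h import *
s=arm.observe();print((BF.T@s['force']).round(2),(BF.T@(s['position']-BO)).round(4))
plan(s,BO+BF@[0.001,0.001,.0373],tool(BF),3)
```

```text
[-2.95  0.37 18.6 ] [0.0004 0.0017 0.037 ]
N 3 row [-0.01, 0.01, -0.0, 0.0, 0.0, 0.01] | D mm [-0.7  0.6 -0.3] W deg [0.  0.  0.1]
```

Contact of about 20 N square to the floor at the expected height: seated. Release and back off.

Request:
carry_out(commands=[[0,0,0,-0.02,0,0,0],[0.45,0,0,0,0,0,0],[0.45,0,0,0,0,0,0],[0.45,0,0,0,0,0,0],[0.45,0,0,-0.4,0,0,0],[0.45,0,0,-1,0,0,0],[0.45,0,0,-1,0,0,0],[0.45,0,0,-1,0,0,0]])

```text
clock: 13.65
position: [0.5411, 0.1205, 0.1885]
ee_rot: [1.603, 2.267, 0.606]
force: [0.4, -1.1, -0.7]
width: 0.449
gripper_force: 0.0
```

Request:
carry_out(commands=[[0.45,0,0,-1,0,0,0],[0.45,0,0,-1,0,0,0],[0.45,0,0,-1,0,0,0],[0.45,0,0,-1,0,0,0],[0.45,0,0,-1,0,0,0],[0.45,0,0,0,0,0,0]])

```text
clock: 14.25
position: [0.4884, 0.0983, 0.2856]
ee_rot: [1.608, 2.26, 0.597]
force: [-0.1, -0.7, -0.7]
width: 0.447
gripper_force: 0.0
```

Run:
```python
from cell import arm
from h import *
s,im=wrist(arm,'w7');print(s['force'],(BF.T@(s['position']-BO)).round(4),s['joints'].round(2),s['clock'])
knobs(im,228)
c=cloud(im);q=(c-BO)@BF;ok=im['range_z']>0;ok[228:]=0
b=ok&(abs(q[...,2]-.014)<.004)&(abs(q[...,0])<.055)&(abs(q[...,1])<.0785)
m,n,sd=planefit(q[b]);print('board top',m.round(4),'tilt deg',np.degrees(np.arccos(n[2])).round(2),sd,'at origin z',(m@n/n[2]).round(4),'y max',np.percentile(q[b][:,1],99.7),'x',np.percentile(q[b&(q[...,1]<.04)][:,0],[.3,99.7]))
from math import *
# tool rotations for knob: bar angle a (bed, ccw from x): tool x = +-bar
for k,(x,y,a) in dict(top=(.087,0,119.3-0),left=(0,.116,173),right=(0,-.116,17.3)).items():
  for h in(0,180):
    A=radians(a+h);F=BF@Ro.from_euler('z',A).as_matrix();R=np.c_[F[:,0],-F[:,1],-F[:,2]]
    W=Ro.from_matrix(Ro.from_rotvec(s['ee_rot']).as_matrix().T@R).as_rotvec();print(k,h,'turn about tool z',W.round(2))
```

```text
[-0.12071108 -0.66618865 -0.66668172] [-0.0007 -0.0013  0.2329] [ 1.02  0.02 -1.25  2.16 -0.06  0.46  0.15] 14.25
top centre [0.0824 0.0011] size [0.0202 0.067 ] bar angle deg from bed x (mod 180) 119.7 heights [0.0573 0.0584] px [334.8 175.6]
left centre [-0.0007  0.1123] size [0.0214 0.0623] bar angle deg from bed x (mod 180) 173.1 heights [0.0574 0.0585] px [256.9  63.1]
board top [-0.0036  0.0012  0.0138] tilt deg 0.1 0.0006992077787489031 at origin z 0.0138 y max 0.07622514479062652 x [-0.05422561  0.05402782]
top 0 turn about tool z [-0.01  0.01 -0.51]
top 180 turn about tool z [0.01 0.01 2.63]
left 0 turn about tool z [-0.01  0.   -1.45]
left 180 turn about tool z [0.   0.01 1.69]
right 0 turn about tool z [0.   0.01 1.27]
right 180 turn about tool z [-0.01  0.   -1.87]
```

View pics/w7.png

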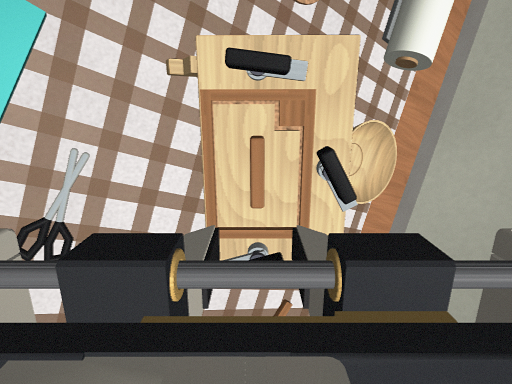

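The board lies in the recess around the corner block at (290,115), flat (0.1° tilt, top at 13.8 mm). The knob angles are unchanged. Joint 3 is near its range, so I move in smaller steps and watch it. Now the top knob.

```bash
cat >> h.py <<'E'
K=dict(top=(.087,0,119.5),left=(0,.116,173),right=(0,-.116,197.3))
def kpose(k,h,turn=0):
    x,y,a=K[k];F=BF@Ro.from_euler('z',a,degrees=True).as_matrix();R=np.c_[F[:,0],-F[:,1],-F[:,2]]@Ro.from_euler('z',turn).as_matrix()
    return BO+BF@[x,y,h],R
E
python3 - <<'E'
from cell import arm
from h import *
s=arm.observe();plan(s,*kpose('top',.13),8)
E
```

```text
N 8 row [-0.09, 0.44, 0.51, -0.01, 0.01, -0.65] | D mm [  3.4  88.7 101.8] W deg [ -0.4   0.4 -29.7]
```

Request:
carry_out(commands=[[0.45,-0.09,0.44,0.51,0,0,-0.65],[0.45,-0.09,0.44,0.51,0,0,-0.65],[0.45,-0.09,0.44,0.51,0,0,-0.65]])

```text
clock: 14.6
position: [0.5359, 0.1099, 0.2659]
ee_rot: [1.364, 2.385, 0.545]
force: [0.3, 0.0, 0.7]
width: 0.45
gripper_force: 0.0
```

Run:
```python
from cell import arm
from h import *
s=arm.observe();print(s['joints'].round(2));plan(s,*kpose('top',.13),5)
```

```text
[ 0.73  0.2  -1.12  2.1   0.41  0.46 -0.13]
N 5 row [-0.09, 0.44, 0.49, -0.01, 0.01, -0.64] | D mm [-4.6 55.9 61.1] W deg [ -0.4   0.1 -18.3]
```

Request:
carry_out(commands=[[0.45,-0.09,0.44,0.49,0,0,-0.64],[0.45,-0.09,0.44,0.49,0,0,-0.64],[0.45,-0.09,0.44,0.49,0,0,-0.64],[0.45,-0.09,0.44,0.49,0,0,-0.64],[0.45,-0.09,0.44,0.49,0,0,-0.64],[0.45,0,0,0,0,0,0]])

```text
clock: 15.2
position: [0.6079, 0.144, 0.2396]
ee_rot: [0.951, 2.534, 0.458]
force: [0.9, 0.2, -0.4]
width: 0.451
gripper_force: 0.0
```

Run:
```python
from cell import arm
from h import *
s=arm.observe();print(s['joints'].round(2));plan(s,*kpose('top',.05),5)
```

```text
[ 0.46  0.37 -0.97  1.99  0.73  0.51 -0.11]
N 5 row [-0.02, -0.01, 0.63, -0.01, -0.0, 0.0] | D mm [-2.  -0.7 79.1] W deg [-0.4 -0.1  0. ]
```

Request:
carry_out(commands=[[0.45,-0.02,0,0.7,0,0,0],[0.45,-0.02,0,0.7,0,0,0],[0.45,-0.02,0,0.7,0,0,0],[0.45,-0.02,0,0.6,0,0,0],[0.45,0,0,0.4,0,0,0],[0.45,0,0,0,0,0,0]])

```text
clock: 15.8
position: [0.6439, 0.1535, 0.173]
ee_rot: [0.955, 2.534, 0.455]
force: [-0.3, -0.2, 0.2]
width: 0.449
gripper_force: 0.0
```

Run:
```python
from cell import arm
from h import *
s=arm.observe();print(s['joints'].round(2),(BF.T@s['force']).round(1));plan(s,*kpose('top',.05))
```

```text
[ 0.27  0.47 -0.76  1.99  0.95  0.41 -0.31] [-0.2 -0.1  0.4]
N 1 row [0.0, 0.05, 0.11, -0.08, -0.01, -0.01] | D mm [0.1 1.3 2.9] W deg [-0.5 -0.  -0.1]
```

Request:
carry_out(commands=[[0.45,0,0.05,0.1,-0.08,0,0],[0,0,0,0,0,0,0],[0,0,0,0,0,0,0],[0,0,0,0,0,0,0],[0,0,0,0,0,0,0]], squeeze=40)

```text
clock: 16.3
position: [0.6468, 0.1548, 0.174]
ee_rot: [0.95, 2.527, 0.467]
force: [-0.3, -0.7, -0.7]
width: 0.171
gripper_force: 40.0
```

```bash
cat >> h.py <<'E'
def tq(s,k):
    R=Ro.from_rotvec(s['ee_rot']).as_matrix();P,R0=kpose(k,.05);W=Ro.from_matrix(R0.T@R).as_rotvec()
    print('t',s['clock'],'turned',W.round(3),'pos err mm',((s['position']-P)@R*1e3).round(1),'F tool',(R.T@s['force']).round(1),'M tool',(R.T@s['ft_torque']).round(2),'w',round(s['width'],3),'g',round(s['gripper_force'],1),'q',s['joints'].round(2))
E
python3 - <<'E'
from cell import arm
from h import *
tq(arm.observe(),'top')
E
```

```text
t 16.3 turned [-0.003 -0.002  0.001] pos err mm [-1.5  1.6 -2.1] F tool [-0.1 -1.   0.3] M tool [0.69 0.07 0.02] w 0.171 g 40.0 q [ 0.27  0.47 -0.76  1.99  0.96  0.4  -0.32]
```

Request:
carry_out(commands=[[0,0,0,0,0,0,0.4],[0,0,0,0,0,0,0.8],[0,0,0,0,0,0,0.8],[0,0,0,0,0,0,0.8],[0,0,0,0,0,0,0.8],[0,0,0,0,0,0,0.8],[0,0,0,0,0,0,0.8],[0,0,0,0,0,0,0.8]])

```text
clock: 17.1
position: [0.6461, 0.1543, 0.1735]
ee_rot: [1.713, 2.201, 0.63]
force: [-3.0, -0.7, 3.3]
width: 0.17
gripper_force: 40.0
```

Run:
```python
from cell import arm
from h import *
tq(arm.observe(),'top')
```

```text
t 17.1 turned [-0.001 -0.001  0.604] pos err mm [-0.6  1.3 -2.1] F tool [ 0.2 -1.  -4.4] M tool [ 0.83 -0.04 -0.13] w 0.17 g 40.0 q [ 0.17  0.44 -0.61  2.    0.82  0.34 -0.81]
```

Request:
carry_out(commands=[[0,0,0,0,0,0,0.9],[0,0,0,0,0,0,0.9],[0,0,0,0,0,0,0.9],[0,0,0,0,0,0,0.9],[0,0,0,0,0,0,0.9],[0,0,0,0,0,0,0.9],[0,0,0,0,0,0,0.9],[0,0,0,0,0,0,0.9]])

```text
clock: 17.9
position: [0.6452, 0.1544, 0.173]
ee_rot: [2.501, 1.532, 0.768]
force: [-6.8, -0.2, 4.2]
width: 0.175
gripper_force: 40.0
```

Run:
```python
from cell import arm
from h import *
tq(arm.observe(),'top')
```

```text
t 17.9 turned [-0.000e+00 -1.000e-03  1.324e+00] pos err mm [-0.   0.3 -2.1] F tool [-1.1 -3.9 -6.9] M tool [ 1.25 -0.78 -0.08] w 0.175 g 40.0 q [ 0.03  0.4  -0.44  2.01  0.62  0.28 -1.36]
```

Request:
carry_out(commands=[[0,0,0,0,0,0,0.5],[0,0,0,0,0,0,0.5],[0,0,0,0,0,0,0.5],[0,0,0,0,0,0,0.5],[0,0,0,0,0,0,0.5],[0,0,0,0,0,0,0.5]])

```text
clock: 18.5
position: [0.6448, 0.1547, 0.1729]
ee_rot: [2.766, 1.171, 0.803]
force: [-7.4, 0.2, 5.5]
width: 0.173
gripper_force: 40.0
```

Run:
```python
from cell import arm
from h import *
tq(arm.observe(),'top')
```

```text
t 18.5 turned [ 0.    -0.     1.622] pos err mm [-0.  -0.1 -2.1] F tool [-1.7 -3.8 -8.2] M tool [ 1.19 -1.15 -0.06] w 0.173 g 40.0 q [-0.02  0.39 -0.36  2.02  0.52  0.26 -1.57]
```

Request:
carry_out(commands=[[0,0,0,0,0,0,0.4],[0,0,0,0,0,0,0.4],[0,0,0,0,0,0,0.4],[0,0,0,0,0,0,0.4],[0,0,0,0,0,0,0.4]])

```text
clock: 19.0
position: [0.6446, 0.155, 0.1728]
ee_rot: [-2.881, -0.894, -0.807]
force: [-8.8, 0.2, 5.2]
width: 0.171
gripper_force: 40.0
```

Run:
```python
from cell import arm
from h import *
tq(arm.observe(),'top')
```

```text
t 19.0 turned [1.000e-03 0.000e+00 1.822e+00] pos err mm [-0.  -0.5 -2.1] F tool [-3.6 -4.2 -8.6] M tool [ 1.1  -1.34 -0.07] w 0.171 g 40.0 q [-0.06  0.38 -0.32  2.02  0.45  0.25 -1.71]
```

Request:
carry_out(commands=[[0,0,0,0,0,0,0.4],[0,0,0,0,0,0,0.4],[0,0,0,0,0,0,0.4],[0,0,0,0,0,0,0.4]])

```text
clock: 19.4
position: [0.6445, 0.1552, 0.1728]
ee_rot: [-2.905, -0.653, -0.791]
force: [-9.0, 1.4, 5.2]
width: 0.169
gripper_force: 40.0
```

Run:
```python
from cell import arm
from h import *
tq(arm.observe(),'top')
```

```text
t 19.4 turned [1.000e-03 0.000e+00 1.982e+00] pos err mm [-0.2 -0.7 -2.1] F tool [-3.9 -4.7 -8.5] M tool [ 1.05 -1.49 -0.06] w 0.169 g 40.0 q [-0.09  0.38 -0.28  2.02  0.4   0.24 -1.81]
```

Request:
carry_out(commands=[[0,0,0,0,0,0,0.4],[0,0,0,0,0,0,0.4],[0,0,0,0,0,0,0.4]])

```text
clock: 19.7
position: [0.6445, 0.1554, 0.1728]
ee_rot: [-2.911, -0.473, -0.777]
force: [-9.4, 1.3, 4.0]
width: 0.172
gripper_force: 40.0
```

Run:
```python
from cell import arm
from h import *
tq(arm.observe(),'top')
```

```text
t 19.7 turned [1.000e-03 1.000e-03 2.101e+00] pos err mm [-0.2 -0.9 -2.1] F tool [-5.4 -4.2 -7.6] M tool [ 0.91 -1.65 -0.08] w 0.172 g 40.0 q [-0.11  0.38 -0.25  2.02  0.35  0.24 -1.89]
```

Request:
carry_out(commands=[[0,0,0,0,0,0,0.4],[0,0,0,0,0,0,0.4],[0,0,0,0,0,0,0.4]])

```text
clock: 20.0
position: [0.6444, 0.1555, 0.1728]
ee_rot: [-2.907, -0.295, -0.76]
force: [-8.2, 1.5, 5.5]
width: 0.171
gripper_force: 40.0
```

Run:
```python
from cell import arm
from h import *
tq(arm.observe(),'top')
```

```text
t 20.0 turned [1.000e-03 1.000e-03 2.221e+00] pos err mm [-0.3 -1.  -2.1] F tool [-4.  -3.6 -8.3] M tool [ 0.81 -1.71 -0.1 ] w 0.171 g 40.0 q [-0.13  0.38 -0.22  2.03  0.31  0.24 -1.97]
```

Request:
carry_out(commands=[[0,0,0,0,0,0,0.4],[0,0,0,0,0,0,0.4]])

```text
clock: 20.2
position: [0.6444, 0.1556, 0.1728]
ee_rot: [-2.899, -0.178, -0.747]
force: [-8.9, 1.6, 5.7]
width: 0.172
gripper_force: 40.2
```

Run:
```python
from cell import arm
from h import *
tq(arm.observe(),'top')
```

```text
t 20.2 turned [2.000e-03 1.000e-03 2.301e+00] pos err mm [-0.4 -1.1 -2.1] F tool [-4.8 -3.5 -8.9] M tool [ 0.61 -1.71 -0.69] w 0.172 g 40.2 q [-0.15  0.37 -0.2   2.03  0.28  0.23 -2.02]
```

Request:
carry_out(commands=[[0,0,0,0,0,0,0.4],[0,0,0,0,0,0,0.4]])

```text
clock: 20.4
position: [0.6447, 0.1557, 0.173]
ee_rot: [-2.887, -0.065, -0.735]
force: [-8.1, 0.3, 5.1]
width: 0.182
gripper_force: 43.3
```

Run:
```python
from cell import arm
from h import *
tq(arm.observe(),'top')
```

```text
t 20.4 turned [1.000e-03 1.000e-03 2.379e+00] pos err mm [-0.2 -1.  -2.1] F tool [-4.7 -1.7 -8.2] M tool [ 0.42 -1.5  -1.2 ] w 0.182 g 43.3 q [-0.16  0.37 -0.19  2.03  0.25  0.23 -2.08]
```

Stop felt: torque jumped to 1.2 Nm at about 2.28 rad of turn and the fingers were pried slightly. Release and back off.

Request:
carry_out(commands=[[0.45,0,0,0,0,0,0],[0.45,0,0,0,0,0,0],[0.45,0,0,0,0,0,0],[0.45,0,0,-0.5,0,0,0],[0.45,0,0,-1,0,0,0],[0.45,0,0,-1,0,0,0],[0.45,0,0,-0.7,0,0,0]])

```text
clock: 21.1
position: [0.6079, 0.1408, 0.2445]
ee_rot: [-2.886, -0.061, -0.74]
force: [0.3, -0.0, 0.5]
width: 0.451
gripper_force: 0.0
```

Run:
```python
from cell import arm
from h import *
s=arm.observe();print(s['joints'].round(2));
plan(s,*kpose('left',.13))
```

```text
[-0.05  0.22 -0.3   2.03  0.16  0.37 -1.99]
N 31 row [-0.19, 0.2, 0.0, -0.0, -0.0, 0.96] | D mm [-118.7  -85.9    3.5] W deg [ -0.3  -0.  170.1]
```

Request:
carry_out(commands=[[0.45,0,0,0,0,0,-0.98],[0.45,0,0,0,0,0,-0.98],[0.45,0,0,0,0,0,-0.98],[0.45,0,0,0,0,0,-0.98],[0.45,0,0,0,0,0,-0.98],[0.45,0,0,0,0,0,-0.98],[0.45,0,0,0,0,0,-0.98],[0.45,0,0,0,0,0,-0.98]])

```text
clock: 21.9
position: [0.6082, 0.1408, 0.2433]
ee_rot: [2.74, 1.207, 0.803]
force: [0.2, -0.7, -0.2]
width: 0.454
gripper_force: 0.0
```

Run:
```python
from cell import arm
from h import *
s,im=wrist(arm,'w8');print(s['joints'].round(2));knobs(im,225)
plan(s,*kpose('left',.13))
```

```text
[ 0.11  0.25 -0.49  2.02  0.31  0.39 -1.34]
top centre [0.0936 0.0031] size [0.0228 0.0573] bar angle deg from bed x (mod 180) 169.0 heights [0.0574 0.0584] px [253.4 200.2]
left centre [0.0289 0.1106] size [0.0244 0.0357] bar angle deg from bed x (mod 180) 118.2 heights [0.0561 0.0584] px [ 86.  208.5]
N 26 row [0.26, -0.15, 0.0, 0.0, 0.0, -0.97] | D mm [ -22.5 -144.7    2.3] W deg [ 1.000e-01  1.000e-01 -1.448e+02]
```

The top bar now stands at 169°, with its cleat 11° from square over the board. On to the left knob.

Request:
carry_out(commands=[[0.45,0.26,-0.15,0,0,0,-0.97],[0.45,0.26,-0.15,0,0,0,-0.97],[0.45,0.26,-0.15,0,0,0,-0.97],[0.45,0.26,-0.15,0,0,0,-0.97],[0.45,0.26,-0.15,0,0,0,-0.97],[0.45,0.26,-0.15,0,0,0,-0.97],[0.45,0.26,-0.15,0,0,0,-0.97],[0.45,0.26,-0.15,0,0,0,-0.97]])

```text
clock: 22.75
position: [0.5998, 0.1987, 0.2495]
ee_rot: [1.966, 2.031, 0.679]
force: [-0.1, 1.3, 0.5]
width: 0.45
gripper_force: 0.0
```

Request:
carry_out(commands=[[0.45,0.26,-0.15,0,0,0,-0.97],[0.45,0.26,-0.15,0,0,0,-0.97],[0.45,0.26,-0.15,0,0,0,-0.97],[0.45,0.26,-0.15,0,0,0,-0.97],[0.45,0.26,-0.15,0,0,0,-0.97],[0.45,0.26,-0.15,0,0,0,-0.97]])

```text
clock: 23.35
position: [0.5704, 0.2305, 0.2395]
ee_rot: [1.256, 2.425, 0.534]
force: [-0.4, -0.8, -0.6]
width: 0.449
gripper_force: 0.0
```

Run:
```python
from cell import arm
from h import *
s=arm.observe();print(s['joints'].round(2),(BF.T@(s['position']-BO)).round(3))
plan(s,*kpose('left',.13))
```

```text
[ 0.08  0.28 -0.72  2.03  0.71  0.47 -0.53] [0.081 0.096 0.132]
N 12 row [0.26, -0.15, 0.01, 0.0, 0.0, -0.98] | D mm [ 41.2 -72.7   2.1] W deg [  0.    0.2 -67.1]
```

Request:
carry_out(commands=[[0.45,0.26,-0.15,0.01,0,0,-0.98],[0.45,0.26,-0.15,0.01,0,0,-0.98],[0.45,0.26,-0.15,0.01,0,0,-0.98],[0.45,0.26,-0.15,0.01,0,0,-0.98],[0.45,0.26,-0.15,0.01,0,0,-0.98],[0.45,0.26,-0.15,0.01,0,0,-0.98]])

```text
clock: 23.95
position: [0.5325, 0.2407, 0.2189]
ee_rot: [0.487, 2.618, 0.355]
force: [0.6, 0.1, 0.3]
width: 0.449
gripper_force: 0.0
```

Request:
carry_out(commands=[[0.45,0.26,-0.15,0.01,0,0,-0.98],[0.45,0.26,-0.15,0.01,0,0,-0.98],[0.45,0.26,-0.15,0.01,0,0,-0.98],[0.45,0.26,-0.15,0.01,0,0,-0.98],[0.45,0.26,-0.15,0.01,0,0,-0.98],[0.45,0.26,-0.15,0.01,0,0,-0.98],[0.45,0,0,0,0,0,0]])

```text
clock: 24.65
position: [0.4975, 0.2248, 0.1947]
ee_rot: [-0.286, 2.61, 0.157]
force: [-0.6, -0.5, 1.1]
width: 0.451
gripper_force: 0.0
```

Run:
```python
from cell import arm
from h import *
s,im=wrist(arm,'w9');print(s['joints'].round(2),(BF.T@(s['position']-BO)).round(3));knobs(im,228)
plan(s,*kpose('left',.05))
```

```text
[ 0.14  0.27 -0.87  2.22  1.04  0.42  0.23] [-0.002  0.115  0.129]
left centre [-0.0142  0.1171] size [0.016  0.0448] bar angle deg from bed x (mod 180) 173.9 heights [0.0574 0.0584] px [258.  197.5]
N 4 row [-0.02, 0.01, 0.79, -0.01, 0.0, 0.01] | D mm [-2.2  1.4 78.9] W deg [-0.1  0.1  0.2]
```

Request:
carry_out(commands=[[0.45,-0.02,0.01,0.8,0,0,0],[0.45,-0.02,0.01,0.8,0,0,0],[0.45,-0.02,0.01,0.8,0,0,0],[0.45,-0.02,0,0.5,0,0,0],[0.45,0,0,0.25,0,0,0],[0.45,0,0,0,0,0,0]])

```text
clock: 25.3
position: [0.5374, 0.2403, 0.1274]
ee_rot: [-0.281, 2.611, 0.16]
force: [0.4, 0.6, 0.0]
width: 0.455
gripper_force: 0.0
```

Run:
```python
from cell import arm
from h import *
s=arm.observe();tq(s,'left');plan(s,*kpose('left',.05))
```

```text
t 25.3 turned [ 0.001 -0.001  0.001] pos err mm [-0.9  0.5  0.8] F tool [-0.4  0.5  0.2] M tool [-0.03  0.46  0.05] w 0.455 g 0.0 q [-0.03  0.43 -0.7   2.21  1.45  0.41 -0.15]
N 1 row [0.04, -0.02, -0.03, -0.01, 0.01, -0.01] | D mm [ 0.9 -0.5 -0.8] W deg [-0.   0.1 -0. ]
```

Request:
carry_out(commands=[[0,0.04,0,-0.03,0,0,0],[0,0,0,0,0,0,0],[0,0,0,0,0,0,0],[0,0,0,0,0,0,0],[0,0,0,0,0,0,0]])

```text
clock: 25.8
position: [0.5356, 0.2403, 0.1285]
ee_rot: [-0.287, 2.609, 0.16]
force: [-3.8, 0.6, 4.8]
width: 0.169
gripper_force: 40.0
```

Request:
carry_out(commands=[[0,0,0,0,0,0,0.4],[0,0,0,0,0,0,0.8],[0,0,0,0,0,0,0.8],[0,0,0,0,0,0,0.8],[0,0,0,0,0,0,0.8],[0,0,0,0,0,0,0.8],[0,0,0,0,0,0,0.8]])

```text
clock: 26.5
position: [0.5357, 0.2409, 0.1286]
ee_rot: [0.402, 2.627, 0.338]
force: [-3.0, 2.9, 3.7]
width: 0.174
gripper_force: 40.0
```

Run:
```python
from cell import arm
from h import *
s=arm.observe();tq(s,'left')
```

```text
t 26.5 turned [-0.002 -0.002  0.519] pos err mm [ 0.7  1.4 -1. ] F tool [ 2.   3.1 -4.1] M tool [-0.26  0.59 -0.02] w 0.174 g 40.0 q [-0.03  0.43 -0.7   2.21  1.45  0.41 -0.67]
```

Request:
carry_out(commands=[[0,0,0,0,0,0,0.8],[0,0,0,0,0,0,0.8],[0,0,0,0,0,0,0.8],[0,0,0,0,0,0,0.8],[0,0,0,0,0,0,0.8],[0,0,0,0,0,0,0.8]])

```text
clock: 27.1
position: [0.5359, 0.2413, 0.1288]
ee_rot: [1.034, 2.503, 0.488]
force: [-1.3, 4.3, 3.2]
width: 0.169
gripper_force: 40.0
```

Run:
```python
from cell import arm
from h import *
s=arm.observe();tq(s,'left')
```

```text
t 27.1 turned [-0.003 -0.002  0.999] pos err mm [ 1.4  1.4 -1. ] F tool [ 3.3  3.5 -2.6] M tool [-0.18  0.61 -0.08] w 0.169 g 40.0 q [-0.03  0.43 -0.69  2.21  1.45  0.4  -1.15]
```

Request:
carry_out(commands=[[0,0,0,0,0,0,0.4],[0,0,0,0,0,0,0.4],[0,0,0,0,0,0,0.4],[0,0,0,0,0,0,0.4]])

```text
clock: 27.5
position: [0.536, 0.2414, 0.1289]
ee_rot: [1.238, 2.432, 0.534]
force: [0.2, 3.1, 3.4]
width: 0.171
gripper_force: 40.0
```

Run:
```python
from cell import arm
from h import *
s=arm.observe();tq(s,'left')
```

```text
t 27.5 turned [-0.004 -0.002  1.158] pos err mm [ 1.6  1.4 -1. ] F tool [ 1.9  3.5 -2.3] M tool [-0.12  0.58 -0.09] w 0.171 g 40.0 q [-0.03  0.43 -0.69  2.21  1.45  0.4  -1.31]
```

Request:
carry_out(commands=[[0,0,0,0,0,0,0.4],[0,0,0,0,0,0,0.4],[0,0,0,0,0,0,0.4]])

```text
clock: 27.8
position: [0.5361, 0.2414, 0.1289]
ee_rot: [1.391, 2.369, 0.567]
force: [0.7, 3.7, 2.8]
width: 0.173
gripper_force: 40.0
```

Run:
```python
from cell import arm
from h import *
s=arm.observe();tq(s,'left')
```

```text
t 27.8 turned [-0.004 -0.002  1.278] pos err mm [ 1.8  1.3 -1. ] F tool [ 2.7  3.5 -1.5] M tool [-0.07  0.52 -0.07] w 0.173 g 40.0 q [-0.03  0.43 -0.69  2.21  1.45  0.4  -1.43]
```

Request:
carry_out(commands=[[0,0,0,0,0,0,0.4],[0,0,0,0,0,0,0.4],[0,0,0,0,0,0,0.4]])

```text
clock: 28.1
position: [0.5362, 0.2415, 0.129]
ee_rot: [1.541, 2.297, 0.599]
force: [1.2, 4.8, 3.3]
width: 0.175
gripper_force: 40.0
```

Run:
```python
from cell import arm
from h import *
s=arm.observe();tq(s,'left')
```

```text
t 28.1 turned [-4.000e-03 -1.000e-03  1.398e+00] pos err mm [ 1.9  1.2 -1. ] F tool [ 3.9  4.2 -1.5] M tool [-0.04  0.65 -0.13] w 0.175 g 40.0 q [-0.03  0.43 -0.69  2.21  1.45  0.4  -1.55]
```

Request:
carry_out(commands=[[0,0,0,0,0,0,0.4],[0,0,0,0,0,0,0.4],[0,0,0,0,0,0,0.4]])

```text
clock: 28.4
position: [0.5363, 0.2415, 0.1291]
ee_rot: [1.687, 2.216, 0.63]
force: [1.6, 4.2, 3.1]
width: 0.17
gripper_force: 40.0
```

Run:
```python
from cell import arm
from h import *
s=arm.observe();tq(s,'left')
```

```text
t 28.4 turned [-5.000e-03 -1.000e-03  1.518e+00] pos err mm [ 2.   1.1 -1. ] F tool [ 3.7  3.8 -1.2] M tool [-0.04  0.64 -0.1 ] w 0.17 g 40.0 q [-0.04  0.43 -0.69  2.21  1.45  0.4  -1.67]
```

Request:
carry_out(commands=[[0,0,0,0,0,0,0.4],[0,0,0,0,0,0,0.4]])

```text
clock: 28.6
position: [0.5364, 0.2415, 0.1291]
ee_rot: [1.784, 2.157, 0.649]
force: [1.7, 4.3, 3.5]
width: 0.172
gripper_force: 40.0
```

Run:
```python
from cell import arm
from h import *
s=arm.observe();tq(s,'left')
```

```text
t 28.6 turned [-5.000e-03 -1.000e-03  1.598e+00] pos err mm [ 2.2  1.  -1. ] F tool [ 4.1  3.8 -1.5] M tool [ 0.05  0.59 -0.1 ] w 0.172 g 40.0 q [-0.04  0.43 -0.69  2.21  1.45  0.4  -1.75]
```

Request:
carry_out(commands=[[0,0,0,0,0,0,0.4],[0,0,0,0,0,0,0.4]])

```text
clock: 28.8
position: [0.5364, 0.2416, 0.1292]
ee_rot: [1.878, 2.095, 0.667]
force: [2.0, 4.6, 3.0]
width: 0.169
gripper_force: 40.0
```

Run:
```python
from cell import arm
from h import *
s=arm.observe();tq(s,'left')
```

```text
t 28.8 turned [-5.000e-03 -1.000e-03  1.678e+00] pos err mm [ 2.2  0.9 -1. ] F tool [ 4.6  3.5 -0.9] M tool [ 0.03  0.68 -0.04] w 0.169 g 40.0 q [-0.04  0.43 -0.69  2.21  1.45  0.4  -1.83]
```

Request:
carry_out(commands=[[0,0,0,0,0,0,0.4],[0,0,0,0,0,0,0.4]])

```text
clock: 29.0
position: [0.5365, 0.2415, 0.1292]
ee_rot: [1.968, 2.03, 0.685]
force: [2.1, 3.8, 4.8]
width: 0.175
gripper_force: 41.6
```

Run:
```python
from cell import arm
from h import *
s=arm.observe();tq(s,'left')
```

```text
t 29.0 turned [-5.000e-03 -1.000e-03  1.756e+00] pos err mm [ 2.2  0.8 -1. ] F tool [ 4.3  4.1 -2.5] M tool [-0.09  0.63 -1.07] w 0.175 g 41.6 q [-0.04  0.43 -0.69  2.21  1.45  0.4  -1.91]
```

Request:
carry_out(commands=[[0,0,0,0,0,0,0.4],[0,0,0,0,0,0,0.4]])

```text
clock: 29.2
position: [0.5365, 0.2413, 0.1292]
ee_rot: [2.058, 1.96, 0.701]
force: [0.8, 1.8, 6.2]
width: 0.188
gripper_force: 44.0
```

Run:
```python
from cell import arm
from h import *
s=arm.observe();tq(s,'left')
```

```text
t 29.2 turned [-0.005 -0.002  1.835] pos err mm [ 2.1  0.7 -1. ] F tool [ 2.9  3.4 -4.7] M tool [-0.24  0.37 -1.19] w 0.188 g 44.0 q [-0.04  0.43 -0.69  2.21  1.45  0.4  -1.99]
```

The left stop is felt too: 1.2 Nm from about 1.74 rad. Release, back off and go to the right knob.

Request:
carry_out(commands=[[0.45,0,0,0,0,0,0],[0.45,0,0,0,0,0,0],[0.45,0,0,0,0,0,0],[0.45,0,0,-0.5,0,0,0],[0.45,0,0,-1,0,0,0],[0.45,0,0,-1,0,0,0],[0.45,0,0,-0.8,0,0,0]])

```text
clock: 29.9
position: [0.4957, 0.2258, 0.1998]
ee_rot: [2.061, 1.96, 0.696]
force: [0.7, -0.4, -0.0]
width: 0.45
gripper_force: 0.0
```

Run:
```python
from cell import arm
from h import *
s=arm.observe();print(s['joints'].round(2));plan(s,*kpose('right',.13))
```

```text
[ 0.12  0.25 -0.84  2.22  0.98  0.41 -1.56]
N 24 row [-0.37, -0.31, 0.01, 0.0, 0.0, -0.94] | D mm [-214.9   88.9    4.1] W deg [ 0.000e+00  1.000e-01 -1.295e+02]
```

Request:
carry_out(commands=[[0.45,-0.86,0.36,0.01,0,0,0],[0.45,-0.86,0.36,0.01,0,0,0],[0.45,-0.86,0.36,0.01,0,0,0],[0.45,-0.86,0.36,0.01,0,0,0],[0.45,-0.86,0.36,0.01,0,0,0]])

```text
clock: 30.4
position: [0.5365, 0.1153, 0.1985]
ee_rot: [2.061, 1.959, 0.696]
force: [0.2, 0.3, -0.7]
width: 0.451
gripper_force: 0.0
```

Request:
carry_out(commands=[[0.45,-0.86,0.36,0.01,0,0,0],[0.45,-0.86,0.36,0.01,0,0,0],[0.45,-0.86,0.36,0.01,0,0,0],[0.45,-0.86,0.36,0.01,0,0,0],[0.45,-0.86,0.36,0.01,0,0,0],[0.45,0,0,0,0,0,0]])

```text
clock: 31.0
position: [0.577, 0.0029, 0.1972]
ee_rot: [2.067, 1.954, 0.694]
force: [-0.1, -0.0, 0.4]
width: 0.449
gripper_force: 0.0
```

Run:
```python
from cell import arm
from h import *
s=arm.observe();print(s['joints'].round(2));plan(s,*kpose('right',.13))
```

```text
[ 0.86  0.42 -1.07  2.12  0.71  0.36 -0.74]
N 24 row [0.01, 0.01, 0.0, -0.0, 0.0, -0.94] | D mm [ 4.3 -1.9  0.3] W deg [-1.000e-01  1.000e-01 -1.299e+02]
```

Request:
carry_out(commands=[[0.45,0.01,0.01,0,0,0,-0.94],[0.45,0.01,0.01,0,0,0,-0.94],[0.45,0.01,0.01,0,0,0,-0.94],[0.45,0.01,0.01,0,0,0,-0.94],[0.45,0.01,0.01,0,0,0,-0.94],[0.45,0.01,0.01,0,0,0,-0.94]])

```text
clock: 31.6
position: [0.5769, 0.0092, 0.1987]
ee_rot: [1.381, 2.375, 0.56]
force: [0.9, 0.0, 0.5]
width: 0.449
gripper_force: 0.0
```

Run:
```python
from cell import arm
from h import *
s=arm.observe();print(s['joints'].round(2));plan(s,*kpose('right',.13))
```

```text
[ 0.92  0.47 -1.19  2.11  0.87  0.43 -0.32]
N 18 row [0.0, -0.01, 0.0, 0.0, 0.0, -0.94] | D mm [-0.8 -2.7  0.6] W deg [  0.   0. -97.]
```

Joint 3 nears its range, so I go lower first (the fingers still clear the bar), which eased it before.

Request:
carry_out(commands=[[0.45,0,-0.03,0.6,0,0,0],[0.45,0,-0.03,0.6,0,0,0],[0.45,0,-0.03,0.5,0,0,0],[0.45,0,0,0,0,0,0]])

```text
clock: 32.0
position: [0.5952, 0.0155, 0.1598]
ee_rot: [1.385, 2.374, 0.561]
force: [-0.1, -0.1, -0.0]
width: 0.447
gripper_force: 0.0
```

Run:
```python
from cell import arm
from h import *
s=arm.observe();print(s['joints'].round(3),s['joint_efforts'].round(2));plan(s,*kpose('right',.087))
```

```text
[ 0.757  0.503 -1.013  2.124  1.007  0.349 -0.466] [ -0.94 -47.13 -12.26 -24.32   1.35  -2.95  -0.88]
N 18 row [-0.0, -0.0, 0.0, 0.0, -0.0, -0.94] | D mm [-1.2 -0.1  0.3] W deg [  0.   -0.1 -97.2]
```

Request:
carry_out(commands=[[0.45,0,0,0,0,0,-0.94],[0.45,0,0,0,0,0,-0.94],[0.45,0,0,0,0,0,-0.94],[0.45,0,0,0,0,0,-0.94],[0.45,0,0,0,0,0,-0.94],[0.45,0,0,0,0,0,-0.94]])

```text
clock: 32.6
position: [0.5955, 0.0149, 0.1616]
ee_rot: [0.648, 2.596, 0.395]
force: [-0.6, -0.1, 0.5]
width: 0.45
gripper_force: 0.0
```

Run:
```python
from cell import arm
from h import *
s=arm.observe();print(s['joints'].round(3));plan(s,*kpose('right',.087))
```

```text
[ 0.834  0.565 -1.142  2.119  1.127  0.434  0.005]
N 12 row [0.0, -0.0, 0.01, -0.0, 0.0, -0.94] | D mm [ 0.2 -1.   1.7] W deg [ -0.    0.1 -64.7]
```

Request:
carry_out(commands=[[0.45,0.76,0.7,0.01,0,0,0],[0.45,0.76,0.7,0.01,0,0,0],[0.45,0.76,0.7,0.01,0,0,0],[0.45,0.76,0.7,0.01,0,0,0]])

```text
clock: 33.0
position: [0.5618, 0.1134, 0.161]
ee_rot: [0.654, 2.594, 0.396]
force: [0.6, 0.9, 0.4]
width: 0.449
gripper_force: 0.0
```

Run:
```python
from cell import arm
from h import *
s=arm.observe();print(s['joints'].round(3),(BF.T@(s['position']-BO)).round(3))
```

```text
[ 0.565  0.464 -1.057  2.192  1.256  0.419 -0.367] [ 0.001 -0.011  0.088]
```

Request:
carry_out(commands=[[0.45,0.76,0.7,0.01,0,0,0],[0.45,0.76,0.7,0.01,0,0,0],[0.45,0.76,0.7,0.01,0,0,0],[0.45,0,0,0,0,0,-0.9],[0.45,0,0,0,0,0,-0.9],[0.45,0,0,0,0,0,-0.9],[0.45,0,0,0,0,0,-0.9]])

```text
clock: 33.7
position: [0.5371, 0.1861, 0.1604]
ee_rot: [0.171, 2.639, 0.277]
force: [-0.4, -0.4, -0.1]
width: 0.447
gripper_force: 0.0
```

Run:
```python
from cell import arm
from h import *
s=arm.observe();print(s['joints'].round(3),(BF.T@(s['position']-BO)).round(3));plan(s,*kpose('right',.087))
```

```text
[ 0.386  0.461 -1.073  2.207  1.341  0.511 -0.252] [0.002 0.065 0.087]
N 8 row [-0.11, -0.92, -0.0, -0.0, 0.0, -0.96] | D mm [ -80.2 -162.8    0. ] W deg [ -0.    0.1 -44. ]
```

Request:
carry_out(commands=[[0.45,0,0,0,0,0,-0.96],[0.45,0,0,0,0,0,-0.96],[0.45,0,0,0,0,0,-0.96],[0.45,0,0,0,0,0,-0.96],[0.45,0,0,0,0,0,-0.96],[0.45,0,0,0,0,0,-0.96],[0.45,0,0,0,0,0,-0.96],[0.45,0,0,0,0,0,-0.96]])

```text
clock: 34.5
position: [0.5371, 0.1859, 0.1604]
ee_rot: [-0.822, 2.484, 0.012]
force: [0.2, 0.1, 0.2]
width: 0.448
gripper_force: 0.0
```

Run:
```python
from cell import arm
from h import *
s=arm.observe();print(s['joints'].round(3),(BF.T@(s['position']-BO)).round(3));plan(s,*kpose('right',.087))
```

```text
[ 0.425  0.493 -1.137  2.205  1.364  0.555  0.505] [0.002 0.065 0.087]
N 8 row [0.28, -0.86, -0.0, -0.0, 0.0, -0.0] | D mm [ 5.530e+01 -1.726e+02  1.000e-01] W deg [-0.1  0.1 -0. ]
```

Request:
carry_out(commands=[[0.45,0.28,-0.86,0.1,0,0,0],[0.45,0.28,-0.86,0.1,0,0,0],[0.45,0.28,-0.86,0.1,0,0,0],[0.45,0.28,-0.86,0.05,0,0,0],[0.45,0.28,-0.86,0,0,0,0]])

```text
clock: 35.0
position: [0.5773, 0.0794, 0.1518]
ee_rot: [-0.817, 2.486, 0.013]
force: [0.5, 0.4, 0.2]
width: 0.451
gripper_force: 0.0
```

Run:
```python
from cell import arm
from h import *
s=arm.observe();print(s['joints'].round(3),(BF.T@(s['position']-BO)).round(3));plan(s,*kpose('right',.078))
```

```text
[ 0.68   0.544 -1.126  2.172  1.304  0.456  0.816] [-0.    -0.049  0.078]
N 3 row [0.26, -0.86, 0.0, -0.0, 0.0, -0.01] | D mm [ 19.4 -64.5   0.2] W deg [-0.1  0.1 -0.3]
```

Request:
carry_out(commands=[[0.45,0.2,-0.65,-0.08,0,0,0],[0.45,0.2,-0.65,-0.08,0,0,0],[0.45,0.2,-0.65,0,0,0,0],[0.45,0.18,-0.63,0,0,0,0],[0.45,0,0,0,0,0,0]])

```text
clock: 35.5
position: [0.5984, 0.0134, 0.155]
ee_rot: [-0.812, 2.488, 0.012]
force: [-0.8, 0.1, -0.3]
width: 0.45
gripper_force: 0.0
```

Run:
```python
from cell import arm
from h import *
s,im=wrist(arm,'w10');print(s['joints'].round(3),(BF.T@(s['position']-BO)).round(4));plan(s,*kpose('right',.05))
knobs(im,232)
```

```text
[ 0.841  0.598 -1.165  2.118  1.192  0.46   1.075] [-0.0005 -0.1179  0.0819]
N 2 row [-0.02, 0.03, 0.64, -0.01, -0.0, -0.04] | D mm [-1.   1.8 31.9] W deg [-0.2 -0.  -0.5]
right centre [-0.0207 -0.1251] size [0.0298 0.0477] bar angle deg from bed x (mod 180) 106.9 heights [0.0573 0.0584] px [255. 206.]
```

Request:
carry_out(commands=[[0.45,-0.02,0.03,0.4,0,0,-0.04],[0.45,-0.02,0.02,0.4,0,0,-0.04],[0.45,0,0.02,0.3,0,0,0],[0.45,0,0,0.16,0,0,0],[0.45,0,0,0,0,0,0]])

```text
clock: 36.05
position: [0.6122, 0.0244, 0.128]
ee_rot: [-0.828, 2.482, 0.012]
force: [0.6, 1.0, -0.2]
width: 0.447
gripper_force: 0.0
```

Run:
```python
from cell import arm
from h import *
s=arm.observe();tq(s,'right')
```

```text
t 36.05 turned [-0.    -0.001 -0.004] pos err mm [-1.6  3.6 -0.2] F tool [-0.8  0.5  0.7] M tool [-0.21  0.36  0.01] w 0.447 g 0.0 q [ 0.75  0.63 -1.08  2.12  1.32  0.43  0.96]
```

Request:
carry_out(commands=[[0.45,0.04,-0.1,0,0,0,0],[0,0,0,0,0,0,0],[0,0,0,0,0,0,0],[0,0,0,0,0,0,0],[0,0,0,0,0,0,0],[0,0,0,0,0,0,0]])

```text
clock: 36.65
position: [0.613, 0.021, 0.1279]
ee_rot: [-0.827, 2.483, 0.011]
force: [-4.7, 0.0, 3.0]
width: 0.173
gripper_force: 40.0
```

Run:
```python
from cell import arm
from h import *
s=arm.observe();tq(s,'right')
```

```text
t 36.65 turned [ 0.    -0.001 -0.003] pos err mm [-0.2  0.4 -0.3] F tool [ 1.7  2.2 -4.8] M tool [-0.74  0.59  0.08] w 0.173 g 40.0 q [ 0.75  0.63 -1.08  2.11  1.31  0.43  0.97]
```

Request:
carry_out(commands=[[0,0,0,0,0,0,0.4],[0,0,0,0,0,0,0.8],[0,0,0,0,0,0,0.8],[0,0,0,0,0,0,0.8],[0,0,0,0,0,0,0.8],[0,0,0,0,0,0,0.8],[0,0,0,0,0,0,0.8]])

```text
clock: 37.35
position: [0.6128, 0.0216, 0.1279]
ee_rot: [-0.159, 2.625, 0.195]
force: [-5.1, 3.4, 2.4]
width: 0.171
gripper_force: 40.0
```

Run:
```python
from cell import arm
from h import *
s=arm.observe();tq(s,'right')
```

```text
t 37.35 turned [-0.001 -0.001  0.519] pos err mm [ 0.2  1.1 -0.3] F tool [ 3.   4.3 -4. ] M tool [-0.52  0.95 -0.04] w 0.171 g 40.0 q [ 0.71  0.6  -1.    2.12  1.27  0.38  0.48]
```

Request:
carry_out(commands=[[0,0,0,0,0,0,0.8],[0,0,0,0,0,0,0.8],[0,0,0,0,0,0,0.8],[0,0,0,0,0,0,0.8],[0,0,0,0,0,0,0.8],[0,0,0,0,0,0,0.8],[0,0,0,0,0,0,0.8],[0,0,0,0,0,0,0.8]])

```text
clock: 38.15
position: [0.6129, 0.0224, 0.1281]
ee_rot: [0.687, 2.589, 0.407]
force: [-4.6, 4.6, 2.3]
width: 0.17
gripper_force: 40.0
```

Run:
```python
from cell import arm
from h import *
s=arm.observe();tq(s,'right')
```

```text
t 38.15 turned [-0.003 -0.002  1.159] pos err mm [ 1.1  1.5 -0.3] F tool [ 5.3  2.9 -3.4] M tool [-0.1   1.24 -0.05] w 0.17 g 40.0 q [ 0.64  0.54 -0.89  2.12  1.18  0.3  -0.1 ]
```

Request:
carry_out(commands=[[0,0,0,0,0,0,0.5],[0,0,0,0,0,0,0.5],[0,0,0,0,0,0,0.5],[0,0,0,0,0,0,0.5],[0,0,0,0,0,0,0.5],[0,0,0,0,0,0,0.5]])

```text
clock: 38.75
position: [0.6131, 0.0227, 0.1283]
ee_rot: [1.078, 2.49, 0.498]
force: [-2.7, 5.5, 2.1]
width: 0.17
gripper_force: 40.0
```

Run:
```python
from cell import arm
from h import *
s=arm.observe();tq(s,'right')
```

```text
t 38.75 turned [-0.003 -0.002  1.457] pos err mm [ 1.5  1.5 -0.3] F tool [ 5.4  2.8 -2.1] M tool [ 0.11  1.16 -0.04] w 0.17 g 40.0 q [ 0.59  0.52 -0.82  2.12  1.12  0.26 -0.35]
```

Request:
carry_out(commands=[[0,0,0,0,0,0,0.4],[0,0,0,0,0,0,0.4],[0,0,0,0,0,0,0.4]])

```text
clock: 39.05
position: [0.6132, 0.0228, 0.1283]
ee_rot: [1.232, 2.436, 0.533]
force: [-3.0, 4.9, 1.3]
width: 0.174
gripper_force: 40.0
```

Run:
```python
from cell import arm
from h import *
s=arm.observe();tq(s,'right')
```

```text
t 39.05 turned [-0.004 -0.002  1.577] pos err mm [ 1.7  1.5 -0.3] F tool [ 5.5  1.2 -1.8] M tool [ 0.24  1.18 -0.03] w 0.174 g 40.0 q [ 0.57  0.51 -0.8   2.12  1.09  0.24 -0.45]
```

Request:
carry_out(commands=[[0,0,0,0,0,0,0.4],[0,0,0,0,0,0,0.4],[0,0,0,0,0,0,0.4]])

```text
clock: 39.35
position: [0.6133, 0.0229, 0.1284]
ee_rot: [1.384, 2.373, 0.566]
force: [-2.7, 5.8, 2.3]
width: 0.172
gripper_force: 40.0
```

Run:
```python
from cell import arm
from h import *
s=arm.observe();tq(s,'right')
```

```text
t 39.35 turned [-0.004 -0.002  1.696] pos err mm [ 1.9  1.5 -0.3] F tool [ 6.1  1.7 -2.3] M tool [ 0.33  1.11 -0.1 ] w 0.172 g 40.0 q [ 0.55  0.5  -0.77  2.13  1.06  0.23 -0.54]
```

Request:
carry_out(commands=[[0,0,0,0,0,0,0.4],[0,0,0,0,0,0,0.4]])

```text
clock: 39.55
position: [0.6134, 0.0229, 0.1285]
ee_rot: [1.484, 2.326, 0.587]
force: [-2.6, 5.1, 2.3]
width: 0.17
gripper_force: 40.0
```

Run:
```python
from cell import arm
from h import *
s=arm.observe();tq(s,'right')
```

```text
t 39.55 turned [-0.004 -0.002  1.776] pos err mm [ 2.   1.4 -0.3] F tool [ 5.5  1.1 -2.3] M tool [ 0.36  1.05 -0.06] w 0.17 g 40.0 q [ 0.54  0.5  -0.75  2.13  1.04  0.22 -0.6 ]
```

Request:
carry_out(commands=[[0,0,0,0,0,0,0.4],[0,0,0,0,0,0,0.4]])

```text
clock: 39.75
position: [0.6135, 0.0229, 0.1285]
ee_rot: [1.583, 2.275, 0.608]
force: [-1.7, 5.5, 1.8]
width: 0.174
gripper_force: 40.0
```

Run:
```python
from cell import arm
from h import *
s=arm.observe();tq(s,'right')
```

```text
t 39.75 turned [-0.004 -0.002  1.856] pos err mm [ 2.1  1.3 -0.3] F tool [ 5.7  1.2 -1.4] M tool [ 0.4   0.99 -0.13] w 0.174 g 40.0 q [ 0.53  0.49 -0.73  2.13  1.02  0.21 -0.66]
```

Request:
carry_out(commands=[[0,0,0,0,0,0,0.4],[0,0,0,0,0,0,0.4]])

```text
clock: 39.95
position: [0.6136, 0.0229, 0.1286]
ee_rot: [1.681, 2.22, 0.628]
force: [-1.3, 5.7, 3.1]
width: 0.171
gripper_force: 40.0
```

Run:
```python
from cell import arm
from h import *
s=arm.observe();tq(s,'right')
```

```text
t 39.95 turned [-0.005 -0.002  1.936] pos err mm [ 2.2  1.3 -0.3] F tool [ 5.9  1.8 -2.4] M tool [ 0.45  1.   -0.13] w 0.171 g 40.0 q [ 0.52  0.49 -0.72  2.13  0.99  0.2  -0.72]
```

Request:
carry_out(commands=[[0,0,0,0,0,0,0.4],[0,0,0,0,0,0,0.4]])

```text
clock: 40.15
position: [0.6136, 0.023, 0.1286]
ee_rot: [1.777, 2.162, 0.648]
force: [-1.7, 5.3, 2.1]
width: 0.174
gripper_force: 40.0
```

Run:
```python
from cell import arm
from h import *
s=arm.observe();tq(s,'right')
```

```text
t 40.15 turned [-5.000e-03 -1.000e-03  2.016e+00] pos err mm [ 2.3  1.2 -0.3] F tool [ 5.7  0.4 -1.7] M tool [ 0.48  0.93 -0.09] w 0.174 g 40.0 q [ 0.51  0.48 -0.7   2.13  0.97  0.19 -0.78]
```

Request:
carry_out(commands=[[0,0,0,0,0,0,0.4],[0,0,0,0,0,0,0.4]])

```text
clock: 40.35
position: [0.6137, 0.0227, 0.1286]
ee_rot: [1.87, 2.101, 0.665]
force: [-2.2, 6.3, 3.5]
width: 0.181
gripper_force: 42.4
```

Run:
```python
from cell import arm
from h import *
s=arm.observe();tq(s,'right')
```

```text
t 40.35 turned [-4.000e-03 -2.000e-03  2.095e+00] pos err mm [ 2.2  1.1 -0.3] F tool [ 6.9  0.2 -3. ] M tool [ 0.41  1.17 -1.25] w 0.181 g 42.4 q [ 0.49  0.48 -0.68  2.13  0.95  0.19 -0.84]
```

Request:
carry_out(commands=[[0,0,0,0,0,0,0.4],[0,0,0,0,0,0,0.4]])

```text
clock: 40.55
position: [0.6138, 0.0221, 0.1286]
ee_rot: [1.965, 2.033, 0.682]
force: [-1.3, 6.6, 4.4]
width: 0.188
gripper_force: 45.3
```

Run:
```python
from cell import arm
from h import *
s=arm.observe();tq(s,'right')
```

```text
t 40.55 turned [-4.000e-03 -2.000e-03  2.176e+00] pos err mm [ 1.6  1.  -0.3] F tool [ 7.3  1.  -3.3] M tool [ 0.35  1.15 -1.36] w 0.188 g 45.3 q [ 0.48  0.47 -0.67  2.13  0.92  0.18 -0.89]
```

The right stop is felt as well (1.36 Nm). Release, retreat and take a final look.

Request:
carry_out(commands=[[0.45,0,0,0,0,0,0],[0.45,0,0,0,0,0,0],[0.45,0,0,0,0,0,0],[0.45,0,0,-0.5,0,0,0],[0.45,0,0,-1,0,0,0],[0.45,0,0,-1,0,0,0],[0.45,0,0,-0.8,0,0,0]])

```text
clock: 41.25
position: [0.5736, 0.0061, 0.1998]
ee_rot: [1.967, 2.032, 0.678]
force: [0.3, -0.7, 0.2]
width: 0.451
gripper_force: 0.0
```

Run:
```python
from cell import arm
from h import *
s,im=wrist(arm,'w11');print(s['joints'].round(2),(BF.T@(s['position']-BO)).round(3),s['clock']);knobs(im,228)
im=arm.get_image('top');knobs(im,384)
p=im['pixels'][...,::-1];b=cv2.resize(p[115:215,140:270],None,fx=3,fy=3,interpolation=2)
w=cv2.imread('pics/w11.png');w=cv2.resize(w,(400,300));cv2.imwrite('pics/fin.png',np.hstack([b,w]))
```

```text
[ 0.86  0.4  -1.07  2.12  0.68  0.36 -0.63] [-0.    -0.116  0.134] 41.25
top centre [ 0.0783 -0.0059] size [0.0214 0.0747] bar angle deg from bed x (mod 180) 167.4 heights [0.0567 0.0583] px [323.1  15.1]
right centre [ 0.0019 -0.1066] size [0.0521 0.016 ] bar angle deg from bed x (mod 180) 80.4 heights [0.0574 0.0584] px [255.1 195. ]
top centre [0.0913 0.0023] size [0.0133 0.0621] bar angle deg from bed x (mod 180) 167.8 heights [0.0576 0.0621] px [205.1 149.5]
left centre [0.0067 0.1174] size [0.0599 0.02  ] bar angle deg from bed x (mod 180) 71.6 heights [0.0564 0.06  ] px [178.5 185. ]
```

View pics/fin.png

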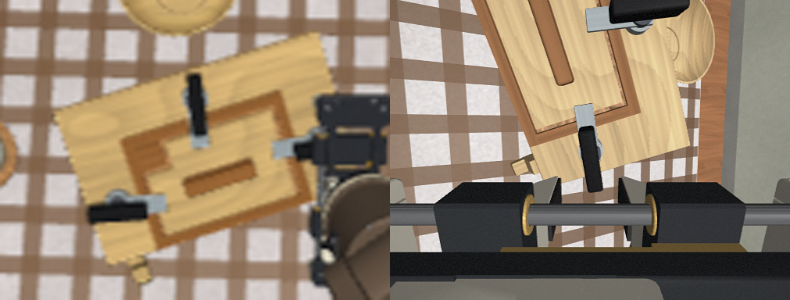

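The picture shows all three cleats over the board edges, at (200,140), (155,203) and (290,148) in the left panel. The board lies in the recess and the gripper is clear, so I hand in.

```bash
python3 -c "
from cell import arm
print(arm.sign_off())"
```

```text
the job is handed in; nothing more can be done
None
```

The cover board lies flat in the recess with its notch at the corner block, the top, left and right knobs were turned in that order to their felt end stops, and the job was handed in at about 41 s; no verdict came back.

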